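# Load and chock limb sections on the sled and run it under the imaging arch

## Robot

A 6-joint arm with a two-finger parallel gripper is mounted at the origin on a cart in front of the work surface, level with it; the furniture and walls round the work are solid. World frame = base frame: x ahead of the robot, y to its left, z up, the work surface at z = 0. Lengths are in m, angles in rad, forces in N, time in s.
With the tool pointing down it reaches from about 0.35 to 0.85 m from the base axis. Payload 8.1 kg.
Tool frame: the origin (TCP) lies midway between the tips of the shut fingers; the grasp point (between the pads) lies 19 mm behind it; x points along the fingers, z is the direction in which the jaws open and shut, and the axes are right-handed (so a half turn about x gives the same grasp; the last joint's range is limited). The gripper opens to 93 mm and grips with 3 to 60 N. Pads are 15 mm wide; open, the fingers measure 128 mm over their backs; the gripper's body (75 mm by 188 mm) begins 65 mm behind the grasp point.
Start: joints at [1.126, 0.13, 1.488, -0, 1.523, -0.085], TCP at [0.211, 0.562, 0.219] pointing down, gripper open.
Joint ranges: [-2.96, 2.96], [-0.89, 2.26], [0.02, 2.5], [-1.34, 4.48], [0, 2.73], [-2.66, 2.66]. Speed limits (rad/s): [2.39, 2.39, 2.79, 3.14, 3.14, 3.14].

## Interface

Orientations are given as [roll, pitch, yaw] about the fixed x, y, z axes, in that order (R = Rz(yaw) Ry(pitch) Rx(roll)).
In Python, from cell import read_state, cams, env, look_for, spot_point gives the robot as it stands.
- The arm moves only by the tool jog_arm, never from a script. Its argument "increments" is text: rows parted by semicolons, each of 4 numbers parted by spaces: the shift along the tool's x, y, z in m, then the turn about the tool's x in degrees. In form: tx ty tz twist; .... A call has 1 to 20 rows; each row is the pose to reach, as a shift and turn from the pose commanded when the call began, along the tool's axes at that moment; what a row does not reach only later rows make up. A row lasts 1/10 s, in which the tool goes at most 50 mm and 8.59 degrees, less where a joint would pass 70% of its speed; a pose out of reach is approached as far as the arm can. A call with a gripper value outside its range is refused whole. "claw" is the closure, from 0 (fully open) to 1 (shut), set as the call begins (left out, the last holds). The fingers move at their own pace and stop on an object; the grip force is fixed at half the most. Time passes only in rows, so rows that repeat a pose let the fingers close. It gives the time, the measured TCP pose, the force and the opening at its end, in the units of the state.
- read_state(): the state, without advancing time (a new reading comes with each control period).
- cams.camera(name): name is "scene" or "top" or "wrist"; returns the picture (400x640x3 uint8, blue, green, red); there is no depth.
- cams.get_calibration(name): a dict with "intrinsics" (3x3 intrinsics, pixels), "k1" (the pictures are not rectified: a ray, as slopes to the right and down, at radius r is drawn at 1 + k1 r^2 times it, then the intrinsics apply), "R" (3x3) and "t" (3): a world point X has camera coordinates R X + t. Camera axes: x right, y down, z forward; pixel columns grow to the right and rows downward; lengths in m; the calibration is good to about 2 mm. A picture is of the moment at which its call begins: read the wrist's pose just before it. get_calibration takes no time and is no camera call; for the wrist camera it gives the pose at the moment of the call.
- env.finish_job(): hands the job in, once; it reports no verdict.
Trained networks look in the newest picture that a camera, given by its name, has taken for a name from the list of things; names that differ only in an ending like _2 or _b are one class to them, and where a whole thing is asked for, a point or a joint stands for the part that bears it (a point fixed in the world has none). Each returns a list of dicts, best first, with "p" (0 to 1); they miss things now and then, are a little off and sometimes report something else, mostly with a low value. They report only what shows in the picture. A call takes as long as a camera call.
- look_for(camera, name): "at" ([column, row] in pixels, amid what is visible of it).
- spot_point(camera, name): "at" ([column, row] in pixels: a listed point, or the origin of a listed thing).
The state is a dict: "time_s": time; "joints": joint angles; "joint_velocities": joint speeds; "effort": joint torques, N m; "eef_pos": TCP position; "eef_rot": TCP orientation; "ft_force": force on the tool from outside, world axes, zero at the start; "ft_torque": the same for the moment, N m; "finger_gap": finger opening in m.
Only numpy, scipy, OpenCV 4.12 (cv2) and the standard library are available. Lean on these libraries where they do the work, as an engineer would, in place of code of your own. Each camera call takes 0.05 s, during which the arm holds its last target.

## Task

Get the limb sections ready for imaging: draw the empty sled out along its track until it is clear of the low arch, lay every round bar from the stock rack squarely and centred in a V-cradle of its own on the sled, and chock each one with a wedge set on the board midway along the bar, on the arch side, its sloping face snug up to the bar. Only when all bars are chocked, slide the sled by its handle back along its track, without lifting it, under the arch until its nose is fully home against the end stop, with every bar still in its cradle and chocked. Leave the things lying around undisturbed; a wedge that no bar needs may stay on the bench.

Things in the scene. Friction and masses are not known exactly. Their poses are not given: they have to be found in the camera images.
- station: Imaging station fixed to the bench: base plate 160 x 544 x 6 mm, long side along its y. Origin on the bench under the arch's middle; z up. Guide rails (inner faces x = +-68, tops 20 mm above the bench) run from y = -212 to +302. The sled slides on the plate in the -y direction, under the arch to the stop.
- arch (a point): Middle of the underside of the station's low arch, 56 mm above the bench; axes as the station. Arch roof 32 mm deep (y = -16 to +16), top 80 mm above the bench; its posts stand at x = +-68 to 80.
- stop (a point): Middle of the end stop's face, at station y = -212; axes as the station. The stop's top is 30 mm above the bench.
- sled: Loose 0.6 kg wooden sled on the base plate, 3 mm play to each rail: 130 mm wide (x), board 10 mm thick, from y = -140 (nose, to the arch; 20 mm high lip, 8 mm thick) to +134 (tail). Origin on its underside, 6 mm above the bench. Fully home, nose on the stop, its origin is at station y = -72; there or up to 60 mm short it starts, empty. At y = +165 all clears the arch. A few N slide it.
- sled_handle (a point): On the sled's upright handle, a wooden tab 40 mm wide (x), 12 mm thick (y), 44 mm high above the board at sled y = +122: this point is in its middle, 26 mm above the board, 18 mm below its top. Axes as the sled.
- cradle_1 (a point): Cradle at the sled's tail: where a seated bar's middle lies, 16 mm above the board; axes as the sled, bar along x; -y is the arch side. It is two pairs of black V-cheeks (12 mm thick, 34 mm wide in y, 10 mm high) at x = +-40; cradles are 76 mm apart in y.
- chock_1 (a point): On the sled's board (10 mm above its underside), 7 mm to the -y side of cradle_1: where the middle of the toe of a wedge snug to that cradle's bar lies, between the V pairs; axes as the sled. x
- cradle_2 (a point): Cradle at the sled's middle: where a seated bar's middle lies, 16 mm above the board; axes as the sled, bar along x; -y is the arch side. It is two pairs of black V-cheeks (12 mm thick, 34 mm wide in y, 10 mm high) at x = +-40; cradles are 76 mm apart in y.
- chock_2 (a point): On the sled's board (10 mm above its underside), 7 mm to the -y side of cradle_2: where the middle of the toe of a wedge snug to that cradle's bar lies, between the V pairs; axes as the sled. x
- cradle_3 (a point): Cradle at the sled's nose: where a seated bar's middle lies, 16 mm above the board; axes as the sled, bar along x; -y is the arch side. It is two pairs of black V-cheeks (12 mm thick, 34 mm wide in y, 10 mm high) at x = +-40; cradles are 76 mm apart in y.
- chock_3 (a point): On the sled's board (10 mm above its underside), 7 mm to the -y side of cradle_3: where the middle of the toe of a wedge snug to that cradle's bar lies, between the V pairs; axes as the sled. x
- bar_1: Round dark wooden limb section, 28 mm diameter, 110 mm long, pale ends, about 0.07 kg. Origin at its middle on its axis; x runs along the bar (it may be rolled about x). All alike; two or three are present, each starting in one of the rack's V-places with its axis 24 mm above the bench.
- bar_2: Round dark wooden limb section, 28 mm diameter, 110 mm long, pale ends, about 0.07 kg. Origin at its middle on its axis; x runs along the bar (it may be rolled about x). All alike; two or three are present, each starting in one of the rack's V-places with its axis 24 mm above the bench.
- bar_3: Round dark wooden limb section, 28 mm diameter, 110 mm long, pale ends, about 0.07 kg. Origin at its middle on its axis; x runs along the bar (it may be rolled about x). All alike; two or three are present, each starting in one of the rack's V-places with its axis 24 mm above the bench.
- wedge_1: Wooden wedge chock, 44 mm long (x), 32 mm toe to back (y), 32 mm high, 0.05 kg; starts on the bench. Origin in the middle of its underside. Toe edge at y = +16; the slope rises at 60 degrees to a flat top (y = -2.5 to -16); the back at y = -16 is upright. Can be gripped over its two ends, along x, near y = -7. All alike.
- wedge_1_toe (a point): Middle of the toe edge of this wedge, at its underside; same axes as the wedge.
- wedge_2: Wooden wedge chock, 44 mm long (x), 32 mm toe to back (y), 32 mm high, 0.05 kg; starts on the bench. Origin in the middle of its underside. Toe edge at y = +16; the slope rises at 60 degrees to a flat top (y = -2.5 to -16); the back at y = -16 is upright. Can be gripped over its two ends, along x, near y = -7. All alike.
- wedge_2_toe (a point): Middle of the toe edge of this wedge, at its underside; same axes as the wedge.
- wedge_3: Wooden wedge chock, 44 mm long (x), 32 mm toe to back (y), 32 mm high, 0.05 kg; starts on the bench. Origin in the middle of its underside. Toe edge at y = +16; the slope rises at 60 degrees to a flat top (y = -2.5 to -16); the back at y = -16 is upright. Can be gripped over its two ends, along x, near y = -7. All alike.
- wedge_3_toe (a point): Middle of the toe edge of this wedge, at its underside; same axes as the wedge.
- rack: Fixed plywood stock rack 105 x 175 x 8 mm; origin under its middle, on the bench. Three V-places for bars along its x, at y = -56, 0 and +56 mm, each between V-cheeks (10 mm high, 12 mm thick) at x = +-40.
- loupe: Small folding magnifier 29 x 66 x 14 mm, a bystander; origin under its middle.
- tape: Roll of masking tape, 100 mm across, 25 mm high, a bystander; origin under its middle.

How it is judged:
On the way:
1. all bars lie in cradles, each chocked by a wedge on its arch side, with the sled drawn out before the arch (((distance between bar_1 and cradle_1 below 0.012 m and ((distance between wedge_1_toe and chock_1 below 0.012 m and angle between the x axis of wedge_1 and the x axis of sled, either way round below 0.2 rad) or (distance between wedge_2_toe and chock_1 below 0.012 m and angle between the x axis of wedge_2 and the x axis of sled, either way round below 0.2 rad) or (distance between wedge_3_toe and chock_1 below 0.012 m and angle between the x axis of wedge_3 and the x axis of sled, either way round below 0.2 rad))) or (distance between bar_1 and cradle_2 below 0.012 m and ((distance between wedge_1_toe and chock_2 below 0.012 m and angle between the x axis of wedge_1 and the x axis of sled, either way round below 0.2 rad) or (distance between wedge_2_toe and chock_2 below 0.012 m and angle between the x axis of wedge_2 and the x axis of sled, either way round below 0.2 rad) or (distance between wedge_3_toe and chock_2 below 0.012 m and angle between the x axis of wedge_3 and the x axis of sled, either way round below 0.2 rad))) or (distance between bar_1 and cradle_3 below 0.012 m and ((distance between wedge_1_toe and chock_3 below 0.012 m and angle between the x axis of wedge_1 and the x axis of sled, either way round below 0.2 rad) or (distance between wedge_2_toe and chock_3 below 0.012 m and angle between the x axis of wedge_2 and the x axis of sled, either way round below 0.2 rad) or (distance between wedge_3_toe and chock_3 below 0.012 m and angle between the x axis of wedge_3 and the x axis of sled, either way round below 0.2 rad)))) and ((distance between bar_2 and cradle_1 below 0.012 m and ((distance between wedge_1_toe and chock_1 below 0.012 m and angle between the x axis of wedge_1 and the x axis of sled, either way round below 0.2 rad) or (distance between wedge_2_toe and chock_1 below 0.012 m and angle between the x axis of wedge_2 and the x axis of sled, either way round below 0.2 rad) or (distance between wedge_3_toe and chock_1 below 0.012 m and angle between the x axis of wedge_3 and the x axis of sled, either way round below 0.2 rad))) or (distance between bar_2 and cradle_2 below 0.012 m and ((distance between wedge_1_toe and chock_2 below 0.012 m and angle between the x axis of wedge_1 and the x axis of sled, either way round below 0.2 rad) or (distance between wedge_2_toe and chock_2 below 0.012 m and angle between the x axis of wedge_2 and the x axis of sled, either way round below 0.2 rad) or (distance between wedge_3_toe and chock_2 below 0.012 m and angle between the x axis of wedge_3 and the x axis of sled, either way round below 0.2 rad))) or (distance between bar_2 and cradle_3 below 0.012 m and ((distance between wedge_1_toe and chock_3 below 0.012 m and angle between the x axis of wedge_1 and the x axis of sled, either way round below 0.2 rad) or (distance between wedge_2_toe and chock_3 below 0.012 m and angle between the x axis of wedge_2 and the x axis of sled, either way round below 0.2 rad) or (distance between wedge_3_toe and chock_3 below 0.012 m and angle between the x axis of wedge_3 and the x axis of sled, either way round below 0.2 rad)))) and ((distance between bar_3 and cradle_1 below 0.012 m and ((distance between wedge_1_toe and chock_1 below 0.012 m and angle between the x axis of wedge_1 and the x axis of sled, either way round below 0.2 rad) or (distance between wedge_2_toe and chock_1 below 0.012 m and angle between the x axis of wedge_2 and the x axis of sled, either way round below 0.2 rad) or (distance between wedge_3_toe and chock_1 below 0.012 m and angle between the x axis of wedge_3 and the x axis of sled, either way round below 0.2 rad))) or (distance between bar_3 and cradle_2 below 0.012 m and ((distance between wedge_1_toe and chock_2 below 0.012 m and angle between the x axis of wedge_1 and the x axis of sled, either way round below 0.2 rad) or (distance between wedge_2_toe and chock_2 below 0.012 m and angle between the x axis of wedge_2 and the x axis of sled, either way round below 0.2 rad) or (distance between wedge_3_toe and chock_2 below 0.012 m and angle between the x axis of wedge_3 and the x axis of sled, either way round below 0.2 rad))) or (distance between bar_3 and cradle_3 below 0.012 m and ((distance between wedge_1_toe and chock_3 below 0.012 m and angle between the x axis of wedge_1 and the x axis of sled, either way round below 0.2 rad) or (distance between wedge_2_toe and chock_3 below 0.012 m and angle between the x axis of wedge_2 and the x axis of sled, either way round below 0.2 rad) or (distance between wedge_3_toe and chock_3 below 0.012 m and angle between the x axis of wedge_3 and the x axis of sled, either way round below 0.2 rad)))) and angle between the x axis of each of bar_1, bar_2, bar_3 and the x axis of sled, either way round below 0.08 rad and linear speed of each of bar_1, bar_2, bar_3 below 0.02 m/s and y of sled in the frame of station above 0.11 m), for 0.2 s.
At the end, for the whole second after the job is handed in: Sled at rest, flat, nose within 6 mm of the stop. Every bar rests in a cradle of its own (middle within 12 mm of the cradle point, square within 0.08 rad), and a wedge stands at its arch side, toe within 12 mm of the chock point, square within 0.2 rad (((distance between bar_1 and cradle_1 below 0.012 m and ((distance between wedge_1_toe and chock_1 below 0.012 m and angle between the x axis of wedge_1 and the x axis of sled, either way round below 0.2 rad) or (distance between wedge_2_toe and chock_1 below 0.012 m and angle between the x axis of wedge_2 and the x axis of sled, either way round below 0.2 rad) or (distance between wedge_3_toe and chock_1 below 0.012 m and angle between the x axis of wedge_3 and the x axis of sled, either way round below 0.2 rad))) or (distance between bar_1 and cradle_2 below 0.012 m and ((distance between wedge_1_toe and chock_2 below 0.012 m and angle between the x axis of wedge_1 and the x axis of sled, either way round below 0.2 rad) or (distance between wedge_2_toe and chock_2 below 0.012 m and angle between the x axis of wedge_2 and the x axis of sled, either way round below 0.2 rad) or (distance between wedge_3_toe and chock_2 below 0.012 m and angle between the x axis of wedge_3 and the x axis of sled, either way round below 0.2 rad))) or (distance between bar_1 and cradle_3 below 0.012 m and ((distance between wedge_1_toe and chock_3 below 0.012 m and angle between the x axis of wedge_1 and the x axis of sled, either way round below 0.2 rad) or (distance between wedge_2_toe and chock_3 below 0.012 m and angle between the x axis of wedge_2 and the x axis of sled, either way round below 0.2 rad) or (distance between wedge_3_toe and chock_3 below 0.012 m and angle between the x axis of wedge_3 and the x axis of sled, either way round below 0.2 rad)))) and ((distance between bar_2 and cradle_1 below 0.012 m and ((distance between wedge_1_toe and chock_1 below 0.012 m and angle between the x axis of wedge_1 and the x axis of sled, either way round below 0.2 rad) or (distance between wedge_2_toe and chock_1 below 0.012 m and angle between the x axis of wedge_2 and the x axis of sled, either way round below 0.2 rad) or (distance between wedge_3_toe and chock_1 below 0.012 m and angle between the x axis of wedge_3 and the x axis of sled, either way round below 0.2 rad))) or (distance between bar_2 and cradle_2 below 0.012 m and ((distance between wedge_1_toe and chock_2 below 0.012 m and angle between the x axis of wedge_1 and the x axis of sled, either way round below 0.2 rad) or (distance between wedge_2_toe and chock_2 below 0.012 m and angle between the x axis of wedge_2 and the x axis of sled, either way round below 0.2 rad) or (distance between wedge_3_toe and chock_2 below 0.012 m and angle between the x axis of wedge_3 and the x axis of sled, either way round below 0.2 rad))) or (distance between bar_2 and cradle_3 below 0.012 m and ((distance between wedge_1_toe and chock_3 below 0.012 m and angle between the x axis of wedge_1 and the x axis of sled, either way round below 0.2 rad) or (distance between wedge_2_toe and chock_3 below 0.012 m and angle between the x axis of wedge_2 and the x axis of sled, either way round below 0.2 rad) or (distance between wedge_3_toe and chock_3 below 0.012 m and angle between the x axis of wedge_3 and the x axis of sled, either way round below 0.2 rad)))) and ((distance between bar_3 and cradle_1 below 0.012 m and ((distance between wedge_1_toe and chock_1 below 0.012 m and angle between the x axis of wedge_1 and the x axis of sled, either way round below 0.2 rad) or (distance between wedge_2_toe and chock_1 below 0.012 m and angle between the x axis of wedge_2 and the x axis of sled, either way round below 0.2 rad) or (distance between wedge_3_toe and chock_1 below 0.012 m and angle between the x axis of wedge_3 and the x axis of sled, either way round below 0.2 rad))) or (distance between bar_3 and cradle_2 below 0.012 m and ((distance between wedge_1_toe and chock_2 below 0.012 m and angle between the x axis of wedge_1 and the x axis of sled, either way round below 0.2 rad) or (distance between wedge_2_toe and chock_2 below 0.012 m and angle between the x axis of wedge_2 and the x axis of sled, either way round below 0.2 rad) or (distance between wedge_3_toe and chock_2 below 0.012 m and angle between the x axis of wedge_3 and the x axis of sled, either way round below 0.2 rad))) or (distance between bar_3 and cradle_3 below 0.012 m and ((distance between wedge_1_toe and chock_3 below 0.012 m and angle between the x axis of wedge_1 and the x axis of sled, either way round below 0.2 rad) or (distance between wedge_2_toe and chock_3 below 0.012 m and angle between the x axis of wedge_2 and the x axis of sled, either way round below 0.2 rad) or (distance between wedge_3_toe and chock_3 below 0.012 m and angle between the x axis of wedge_3 and the x axis of sled, either way round below 0.2 rad)))) and angle between the x axis of each of bar_1, bar_2, bar_3 and the x axis of sled, either way round below 0.08 rad and linear speed of each of bar_1, bar_2, bar_3 below 0.02 m/s and y of sled in the frame of station below -0.066 m and x of sled in the frame of station between -0.006 and 0.006 m and linear speed of sled below 0.01 m/s and angle between sled's own z axis and vertical below 0.03 rad); the robot touches nothing.
It fails at once if the sled is lifted off its track (more than 15 mm) (z of sled in the frame of station above 0.021 m).
It fails at once if the loupe is disturbed (moved more than 30 mm) (distance of loupe from where it was at the start of the episode above 0.03 m).
It fails at once if the tape is disturbed (moved more than 30 mm) (distance of tape from where it was at the start of the episode above 0.03 m).
Of bar_1, bar_2, bar_3 only 2 to 3 are there at a start; the rules pass over those that are not, and their reading is None.
At some moment in a run one of wedge_1, wedge_2, wedge_3 may be knocked a few centimetres aside while the robot is not near it.
Once in a run the grip may slacken for a moment while it holds something.
It also fails if it takes over 210 s, if anything falls off the work surface, if the arm or the gripper's body presses on something with over 40 N, if the wrist force passes 120 N, or if a joint passes its speed limit or range.

## Working session

There is one attempt and no reset: what is moved stays moved. The work goes in short steps, Python scripts to look and compute and a tool call to move; the robot and the scene stay as the last step left them, time stands still between calls to the robot, and variables do not carry over. Pictures are saved under pics/ and viewed, and the job is handed in when it is done.

Besides the shell and the picture viewer there is one more tool, called after "Emit:" by a JSON object that holds its "op" and its "data". jog_arm: Moves the arm, as the interface text tells. Its arguments: {"type":"object","properties":{"increments":{"type":"string"},"claw":{"type":"number"}},"required":["increments"]}

```bash
ls; mkdir -p pics; python3 - <<'E'
from cell import read_state,cams,env,look_for,spot_point
import cv2
s=read_state();print(s)
for n in("scene","top","wrist"):
    im=cams.camera(n);cv2.imwrite(f"pics/a_{n}.png",im)
    c=cams.get_calibration(n);print(n,c)
E
```

```text
pics
{'time_s': 0.0, 'joints': array([ 1.12562420e+00,  1.31179177e-01,  1.48928884e+00,  3.22933774e-05,
        1.52299823e+00, -8.54220319e-02]), 'joint_velocities': array([1.82945048e-04, 5.20832162e-04, 8.20785419e-04, 4.07296407e-05,
       2.42644422e-04, 2.78944263e-04]), 'effort': array([ 3.57257755e-03, -5.59840536e+01, -4.91768789e+01,  7.73963076e-02,
        3.53456615e-02, -1.52497364e-04]), 'eef_pos': array([0.21095481, 0.56107565, 0.21757145]), 'eef_rot': array([ 3.0389575 ,  1.56892246, -2.03318314]), 'ft_force': array([ 0.18033801, -0.57136871,  0.06029416]), 'ft_torque': array([-0.024561  ,  0.01011798,  0.01027476]), 'finger_gap': 0.09327911171963676}
scene {'intrinsics': array([[379.20320234,   0.        , 315.80701502],
       [  0.        , 379.20320234, 195.40834058],
       [  0.        ,   0.        ,   1.        ]]), 'k1': -0.01057491240550673, 'R': array([[ 0.89388284, -0.44756137,  0.02573504],
       [-0.19636989, -0.44250878, -0.87499991],
       [ 0.40300414,  0.77709382, -0.48343858]]), 't': array([-0.55060381,  0.15722844,  0.7373305 ])}
top {'intrinsics': array([[375.65985047,   0.        , 324.45411031],
       [  0.        , 375.65985047, 206.3725545 ],
       [  0.        ,   0.        ,   1.        ]]), 'k1': -0.033466565333426304, 'R': array([[-0.00872294, -0.99971297, -0.02231339],
       [-0.99228854,  0.01141293, -0.12342286],
       [ 0.1236421 ,  0.02106472, -0.99210328]]), 't': array([-0.03153267,  0.56381588,  0.99280251])}
wrist {'intrinsics': array([[277.5655575 ,   0.        , 317.38388064],
       [  0.        , 277.5655575 , 203.74320895],
       [  0.        ,   0.        ,   1.        ]]), 'k1': -0.038524669780798215, 'R': array([[ 0.35257199,  0.93578218, -0.00216689],
       [ 0.89537655, -0.33667356,  0.29146483],
       [ 0.27201806, -0.10470251, -0.95657909]]), 't': array([-0.59934071, -0.03408459,  0.39209725])}
```

View pics/a_scene.png

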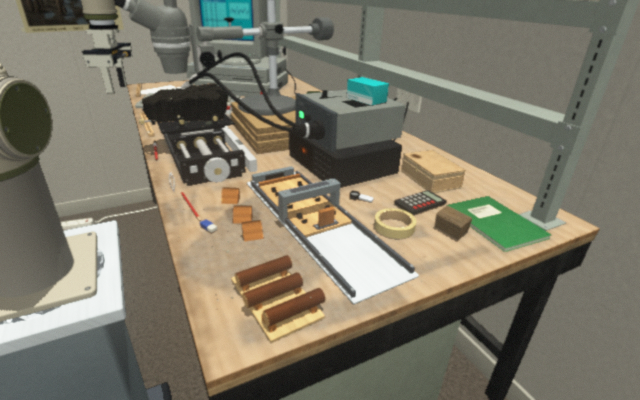

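View pics/a_top.png

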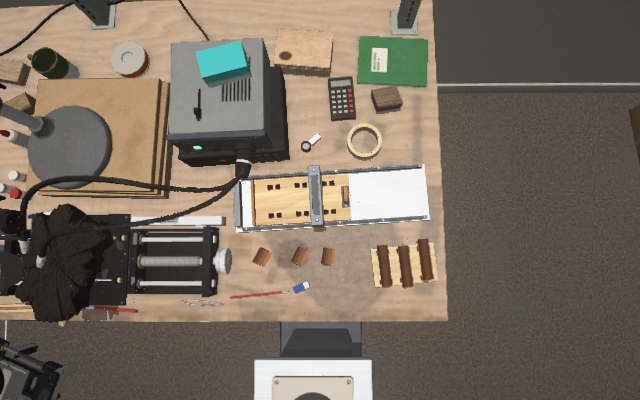

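View pics/a_wrist.png

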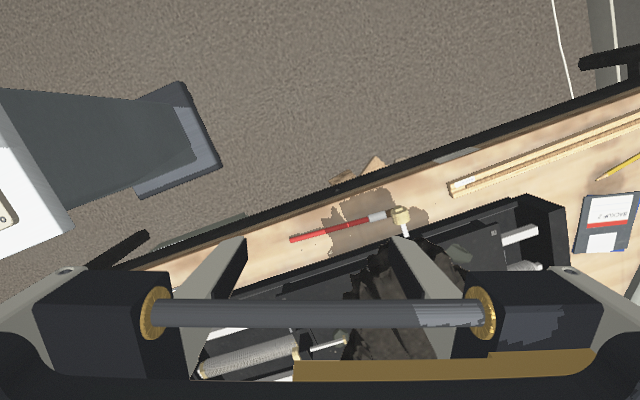

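The scene view shows three bars on the rack (230-325, 260-340), three wedges at about (231,195), (242,213) and (252,230), and the sled under the arch at (308,200). In the top view the wedges are at (262,256), (299,256) and (328,256), the rack is at (405,265), and the track runs almost along world -y, to the right in the image.

```bash
cat > h.py <<'E'
import numpy as np,cv2
from cell import read_state,cams,env,look_for,spot_point
def ray(cam,uv,c=None):
    c=c or cams.get_calibration(cam);K=c["intrinsics"]
    d=cv2.undistortPoints(np.array([[uv]],float),K,np.array([c["k1"],0,0,0]))[0,0]
    R=np.array(c["R"]);t=np.array(c["t"])
    return -R.T@t,R.T@np.array([d[0],d[1],1.])
def at(cam,uv,z,c=None):
    o,d=ray(cam,uv,c);return (o+d*(z-o[2])/d[2])[:2]
def proj(cam,X,c=None):
    c=c or cams.get_calibration(cam);X=np.atleast_2d(X).astype(float)
    p=X@np.array(c["R"]).T+np.array(c["t"]);q=p[:,:2]/p[:,2:];r=(q**2).sum(1,keepdims=True)
    q=q*(1+c["k1"]*r);K=c["intrinsics"];return q*[K[0,0],K[1,1]]+[K[0,2],K[1,2]]
E
python3 - <<'E'
from h import *
H=dict(station=0,arch=.056,stop=.006,sled=.006,sled_handle=.042,cradle_1=.032,bar_1=.024,wedge_1=0,wedge_1_toe=0,rack=0,loupe=0,tape=0,chock_1=.016)
for cam in("top","scene"):
    cams.camera(cam)
    for n,z in H.items():
        for d in spot_point(cam,n)[:4]:
            if d["p"]>.2: print(cam,n,round(d["p"],2),np.round(d["at"],1),np.round(at(cam,d["at"],z),4))
E
cat > z.py <<'E'
import cv2,sys
f,o,x0,y0,x1,y1,k=sys.argv[1:];x0,y0,x1,y1=map(int,(x0,y0,x1,y1));im=cv2.imread(f)[y0:y1,x0:x1]
cv2.imwrite(o,cv2.resize(im,None,fx=float(k),fy=float(k),interpolation=cv2.INTER_CUBIC))
E
python3 z.py pics/a_top.png pics/a_topz.png 230 150 450 300 3.6
```

```text
top station 0.9 [313.9 202.3] [ 0.5797 -0.0067]
top arch 0.58 [316.9 196.8] [ 0.587  -0.0176]
top stop 0.89 [243.3 205.1] [0.5733 0.1931]
top sled 0.89 [300.8 200.4] [0.5848 0.03  ]
top sled_handle 0.65 [346.8 193.1] [ 0.5983 -0.0986]
top cradle_1 0.95 [274.3 202.4] [0.5764 0.1009]
top cradle_1 0.68 [299.6 196.2] [0.5928 0.0311]
top cradle_1 0.65 [326.5 194.7] [ 0.5961 -0.0431]
top bar_1 0.85 [423.1 257.7] [ 0.4216 -0.3031]
top bar_1 0.77 [384.6 266.1] [ 0.4001 -0.1983]
top bar_1 0.73 [404.9 262.7] [ 0.4087 -0.2534]
top bar_1 0.43 [327.1 196.2] [ 0.5931 -0.0446]
top wedge_1 0.71 [325.1 253.9] [ 0.4344 -0.0371]
top wedge_1 0.7 [262.8 255.8] [0.4305 0.1372]
top wedge_1 0.69 [299.8 254. ] [0.4347 0.0335]
top wedge_1 0.65 [423.4 259.5] [ 0.4163 -0.3094]
top wedge_1_toe 0.6 [309.8 257.4] [0.4251 0.0056]
top rack 0.71 [402.  264.7] [ 0.4026 -0.2497]
top rack 0.61 [259. 256.] [0.43   0.1478]
top loupe 0.66 [307.9 143.2] [0.7526 0.0098]
top tape 0.94 [366.7 141.4] [ 0.7554 -0.1601]
top chock_1 0.87 [326.  194.9] [ 0.598  -0.0414]
top chock_1 0.63 [268. 202.] [0.5799 0.1212]
top chock_1 0.6 [
[... 707 characters left out ...]
.0335]
scene wedge_1 0.75 [248.5 237. ] [ 0.4197 -0.0467]
scene wedge_1 0.69 [285.6 189.4] [0.5868 0.1335]
scene wedge_1 0.58 [226.8 201.2] [0.418  0.1349]
scene wedge_1_toe 0.58 [237.6 224.6] [0.4118 0.0135]
scene wedge_1_toe 0.32 [241.4 217.1] [0.43   0.0425]
scene rack 0.58 [275.6 298.4] [ 0.4047 -0.2555]
scene loupe 0.42 [363.6 198. ] [7.635e-01 3.000e-04]
scene loupe 0.36 [265. 271.] [ 0.4134 -0.1745]
scene tape 0.76 [394.2 226.6] [ 0.7541 -0.1511]
scene tape 0.4 [314.1 212.8] [ 0.6043 -0.0135]
scene chock_1 0.91 [317.4 213.6] [ 0.5982 -0.0434]
scene chock_1 0.9 [288.1 188.9] [0.5828 0.1056]
scene chock_1 0.58 [299.8 203.9] [0.5782 0.0177]
scene chock_1 0.3 [276.4 174.4] [0.5869 0.2041]
```

View pics/a_topz.png

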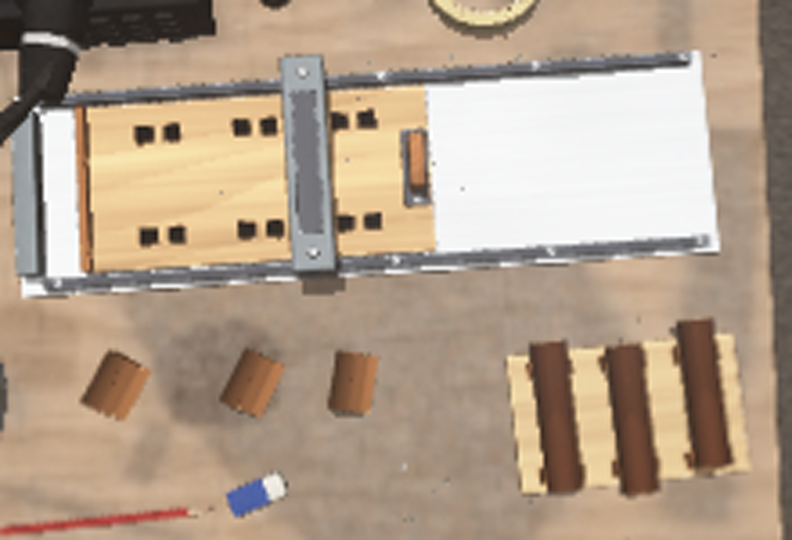

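```bash
python3 - <<'E'
from h import *
def zp(u,v): return (230+u/3.6-.36,150+v/3.6-.36)
for n,u,v,z in [("pl_br",718,250,.006),("pl_tr",700,52,.006),("pl_bl",23,298,.006),("archL",283,58,.08),("archR",322,57,.08),("archbL",294,270,.08),("archbR",337,268,.08),
 ("railTend",697,57,.02),("railBend",715,240,.02),("railTin",690,65,.02),("railBin",708,237,.02),("stopT",40,110,.03),("stopB",42,273,.03),
 ("sledtailT",427,86,.016),("sledtailB",436,250,.016),("noseT",78,108,.026),("noseB",82,272,.026),("hT",412,130,.060),("hB",415,193,.060),
 ("b1a",548,343,.024),("b1b",565,494,.024),("b2a",625,345,.024),("b2b",642,495,.024),("b3a",695,320,.024),("b3b",715,468,.024)]:
    print(n,np.round(at("top",zp(u,v),z),4))
E
```

```text
pl_br [ 0.5279 -0.3283]
pl_tr [ 0.6849 -0.3209]
pl_bl [0.4962 0.2124]
archL [0.6669 0.0038]
archR [ 0.6672 -0.0249]
archbL [ 0.5103 -0.0036]
archbR [ 0.5115 -0.0347]
railTend [ 0.6776 -0.3149]
railBend [ 0.5344 -0.3227]
railTin [ 0.6713 -0.3092]
railBin [ 0.5368 -0.3174]
stopT [0.6403 0.1958]
stopB [0.5138 0.1919]
sledtailT [ 0.6581 -0.1046]
sledtailB [ 0.5295 -0.1094]
noseT [0.6423 0.1671]
noseB [0.5145 0.162 ]
hT [ 0.6154 -0.0909]
hB [ 0.5681 -0.0924]
b1a [ 0.4573 -0.1924]
b1b [ 0.3448 -0.2022]
b2a [ 0.4551 -0.2505]
b2b [ 0.3435 -0.2595]
b3a [ 0.4734 -0.304 ]
b3b [ 0.3629 -0.3147]
```

```bash
python3 z.py pics/a_scene.png pics/a_scz.png 210 170 350 270 5.6; python3 z.py pics/a_top.png pics/a_topw.png 250 240 345 275 8
```

```text
(no output)
```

View pics/a_scz.png

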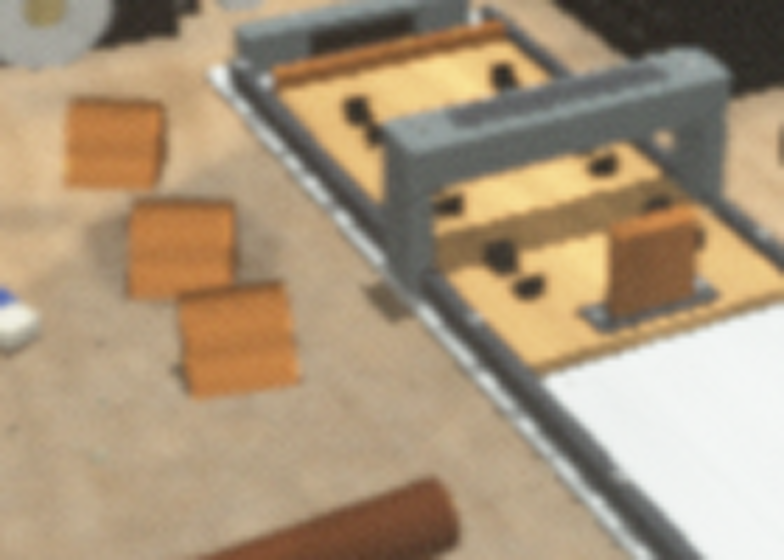

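View pics/a_topw.png

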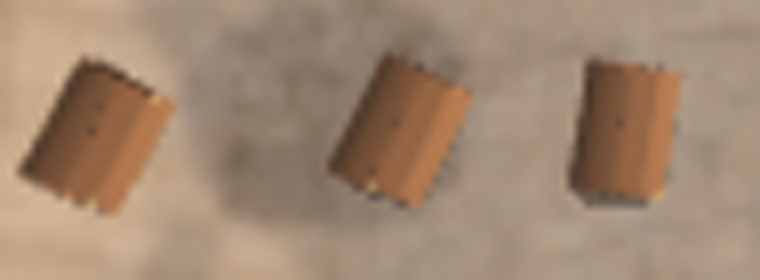

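```bash
cat > wf.py <<'E'
from h import *
from scipy.optimize import minimize
V=np.array([[sx*.022,y,z] for sx in(-1,1) for y,z in[(.016,0),(-.0025,.032),(-.016,.032),(-.016,0)]])
EDG=[(0,1),(1,2),(2,3),(3,0)];EDG=EDG+[(a+4,b+4) for a,b in EDG]+[(i,i+4) for i in range(4)]
def pts(p,z0=0):
    c,s=np.cos(p[2]),np.sin(p[2]);return np.c_[V[:,0]*c-V[:,1]*s+p[0],V[:,0]*s+V[:,1]*c+p[1],V[:,2]+z0]
def mask(im):
    h=cv2.cvtColor(im,cv2.COLOR_BGR2HSV);return ((h[...,1]>120)&(h[...,0]<20)&(h[...,2]>70)).astype(np.uint8)
def soft(cam,P,c,x0,y0,w,h,k=4):
    uv=proj(cam,P,c);hull=cv2.convexHull(((uv-[x0,y0]+.5)*k*16).astype(np.int32).reshape(-1,1,2))
    m=np.zeros((h*k,w*k),np.float32);cv2.fillConvexPoly(m,hull,1,shift=4);return cv2.resize(m,(w,h),interpolation=cv2.INTER_AREA)
def fit(views,p0,z0=0,dz=30):
    # views: list (cam,im,calib)
    dat=[]
    for cam,im,c in views:
        uv=proj(cam,[[p0[0],p0[1],z0+.016]],c)[0];x0,y0=(uv-dz).astype(int);w=2*dz
        x0=max(x0,0);y0=max(y0,0);sub=im[y0:y0+w,x0:x0+w]
        dat.append((cam,c,x0,y0,sub.shape[1],sub.shape[0],mask(sub).astype(np.float32)))
    def cost(p): return sum(np.abs(soft(cam,pts(p,z0),c,x,y,w,h)-m).sum() for cam,c,x,y,w,h,m in dat)
    best=None
    for a in p0[2] if np.ndim(p0[2]) else [p0[2]]:
        r=minimize(cost,[p0[0],p0[1],a],method="Nelder-Mead",options=dict(initial_simplex=[[p0[0],p0[1],a],[p0[0]+.008,p0[1],a],[p0[0],p0[1]+.008,a],[p0[0],p0[1],a+.2]]))
        print(" ",round(a,2),np.round(r.x,4),round(r.fun,1))
        if best is None or r.fun<best.fun:best=r
    return best
E
python3 - <<'E'
from wf import *
vs=[(c,cv2.imread(f"pics/a_{c}.png"),cams.get_calibration(c)) for c in("top","scene")]
for xy in[(.430,.137),(.4345,.0335),(.4344,-.04)]:
    print(xy);b=fit(vs,[xy[0],xy[1],[0,.3,-.3,-.6,np.pi,np.pi+.3,np.pi-.3,np.pi-.6]],dz=20)
E
```

```text
(0.43, 0.137)
  0 [ 0.4298  0.139  -0.3503] 223.0
  0.3 [ 0.4297  0.1386 -0.406 ] 221.9
  -0.3 [ 0.4298  0.1392 -0.3159] 223.7
  -0.6 [ 0.4299  0.1389 -0.3485] 223.2
  3.14 [0.4288 0.1357 2.7274] 202.4
  3.44 [0.4288 0.1354 2.7376] 202.2
  2.84 [0.4282 0.1358 2.7329] 202.4
  2.54 [0.4281 0.1357 2.7279] 202.4
(0.4345, 0.0335)
  0 [ 0.4306  0.0341 -0.4095] 466.9
  0.3 [ 0.4307  0.034  -0.4158] 465.5
  -0.3 [ 0.4312  0.0339 -0.4179] 467.1
  -0.6 [ 0.4309  0.0334 -0.4506] 467.8
  3.14 [0.4285 0.0313 2.7208] 439.4
  3.44 [0.4321 0.0304 3.7296] 528.9
  2.84 [0.4289 0.0309 2.7324] 437.7
  2.54 [0.429  0.0313 2.7233] 436.4
(0.4344, -0.04)
  0 [ 0.4294 -0.0435 -0.2286] 404.7
  0.3 [ 0.4294 -0.0435 -0.2351] 404.9
  -0.3 [ 0.4299 -0.0436 -0.2522] 405.2
  -0.6 [ 0.4297 -0.0433 -0.2331] 405.5
  3.14 [ 0.4295 -0.0443  2.9093] 345.2
  3.44 [ 0.4294 -0.0443  2.9064] 345.4
  2.84 [ 0.4296 -0.0443  2.9189] 345.2
  2.54 [ 0.4293 -0.0448  2.8953] 345.9
```

```bash
cat > pl.py <<'E'
from h import *
from scipy.spatial.transform import Rotation as Rr
TH=.0565;O=np.array([.5885,-.0172])
def S2W(x,y): # station -> world
    ya=np.array([np.sin(TH),-np.cos(TH)]);xa=np.array([ya[1],-ya[0]]);return O+x*xa+y*ya
def W2S(p):
    ya=np.array([np.sin(TH),-np.cos(TH)]);xa=np.array([ya[1],-ya[0]]);d=np.asarray(p)-O;return np.array([d@xa,d@ya])
def plan(*wps):
    s=read_state();R=Rr.from_euler("xyz",s["eef_rot"]).as_matrix();p=s["eef_pos"]
    jz=np.arctan2(R[1,2],R[0,2])
    print("t",round(s["time_s"],2),"tcp",np.round(p,4),"xaxis",np.round(R[:,0],3),"jawyaw",round(jz,3),"gap",round(s["finger_gap"],4),"F",np.round(s["ft_force"],1),"j6",round(s["joints"][5],2))
    for x,y,z,yaw in wps:
        d=R.T@(np.array([x,y,z])-p)
        tw=0. if yaw is None else -((yaw-jz+np.pi/2)%np.pi-np.pi/2)
        print("  ->",np.round([x,y,z],3),": %.4f %.4f %.4f %.1f"%(*d,np.degrees(tw)))
E
python3 - <<'E'
from pl import *
h=S2W(0,.079);print(h)
yj=np.arctan2(-np.cos(TH),np.sin(TH))
plan((.42,.1,.25,yj),(h[0],h[1],.16,yj),(h[0],h[1],.026,yj))
E
```

```text
[ 0.59296113 -0.09607394]
t 1.55 tcp [0.2112 0.5616 0.2186] xaxis [-0. -0. -1.] jawyaw 1.211 gap 0.093 F [0.4 0.  0.4] j6 -0.09
  -> [0.42 0.1  0.25] : -0.0314 -0.3579 -0.3585 -23.8
  -> [ 0.593 -0.096  0.16 ] : 0.0586 -0.5888 -0.4812 -23.8
  -> [ 0.593 -0.096  0.026] : 0.1926 -0.5888 -0.4812 -23.8
```

Emit:
{"op": "jog_arm", "data": {"increments": "-0.0314 -0.1 -0.1 -8; -0.0314 -0.2 -0.2 -16; -0.0314 -0.3 -0.3 -23.8; -0.0314 -0.358 -0.358 -23.8; -0.0314 -0.358 -0.358 -23.8; -0.0314 -0.358 -0.358 -23.8; -0.0314 -0.358 -0.358 -23.8; -0.0314 -0.358 -0.358 -23.8; -0.0314 -0.358 -0.358 -23.8; -0.0314 -0.358 -0.358 -23.8; -0.0314 -0.358 -0.358 -23.8; -0.0314 -0.358 -0.358 -23.8; -0.0314 -0.358 -0.358 -23.8; -0.0314 -0.358 -0.358 -23.8", "claw": 0.65}}

```text
time_s: 2.95
eef_pos: [0.4198, 0.1019, 0.2499]
eef_rot: [0.569, 1.57, 2.198]
ft_force: [-0.7, 0.5, 0.6]
finger_gap: 0.0324
```

```bash
python3 - <<'E'
from pl import *
h=S2W(0,.079)
yj=np.arctan2(-np.cos(TH),np.sin(TH))
plan((h[0],h[1],.16,yj))
cv2.imwrite("pics/b_wr.png",cams.camera("wrist"))
E
```

```text
t 2.95 tcp [0.4198 0.1019 0.2499] xaxis [-0.  0. -1.] jawyaw 1.628 gap 0.0324 F [-0.7  0.5  0.6] j6 -1.51
  -> [ 0.593 -0.096  0.16 ] : 0.0898 -0.1615 -0.2076 0.1
```

View pics/b_wr.png

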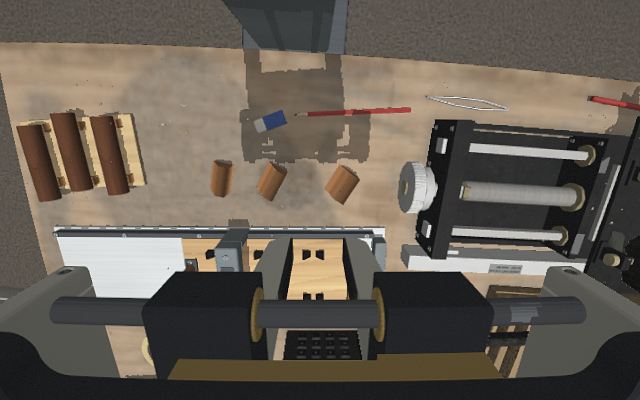

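The wrist view shows the wedges at (222,178), (271,181) and (342,184), and the bars at about (40,160), (72,150) and (108,155). The sled lies below them, and the gripper is clear of everything. Next I go to the handle.

Emit:
{"op": "jog_arm", "data": {"increments": "0.02 -0.04 -0.05 0; 0.04 -0.08 -0.1 0; 0.06 -0.12 -0.15 0; 0.08 -0.15 -0.2 0; 0.09 -0.1615 -0.2076 0.1; 0.09 -0.1615 -0.2076 0.1; 0.09 -0.1615 -0.2076 0.1; 0.09 -0.1615 -0.2076 0.1; 0.09 -0.1615 -0.2076 0.1; 0.09 -0.1615 -0.2076 0.1"}}

```text
time_s: 4.0
eef_pos: [0.5932, -0.0965, 0.1612]
eef_rot: [-1.76, 1.569, -0.134]
ft_force: [0.5, -0.4, 0.0]
finger_gap: 0.0328
```

```bash
python3 - <<'E'
from pl import *
cv2.imwrite("pics/c_wr.png",cams.camera("wrist"));cv2.imwrite("pics/c_sc.png",cams.camera("scene"))
for n in["sled_handle"]:
    for cam in("wrist","scene"):
        for d in spot_point(cam,n)[:3]: print(cam,d,at(cam,d["at"],.042),W2S(at(cam,d["at"],.042)))
plan((*S2W(0,.079),.026,None))
E
python3 z.py pics/c_sc.png pics/c_scz.png 250 110 400 270 3.7
```

```text
wrist {'at': [319.2, 200.7], 'p': 0.8} [ 0.59536293 -0.09497671] [-0.00245993  0.07804016]
wrist {'at': [362.1, 40.0], 'p': 0.58} [ 0.4392955  -0.06421561] [0.15162138 0.03851501]
wrist {'at': [384.2, 186.9], 'p': 0.49} [ 0.57644408 -0.02734057] [0.01260932 0.00944359]
scene {'at': [325.2, 212.8], 'p': 0.81} [ 0.59689497 -0.08502149] [-0.00455169  0.06818733]
scene {'at': [397.2, 228.2], 'p': 0.68} [ 0.71262078 -0.20862882] [-0.11311274  0.19813245]
scene {'at': [236.7, 219.9], 'p': 0.51} [ 0.4000754  -0.03011251] [0.1888531  0.00225158]
t 4.2 tcp [ 0.5931 -0.0973  0.1608] xaxis [ 0.001 -0.    -1.   ] jawyaw 1.626 gap 0.0326 F [-0.2  0.1  0. ] j6 -1.87
  -> [ 0.593 -0.096  0.026] : 0.1348 0.0003 0.0012 0.0
```

View pics/c_wr.png

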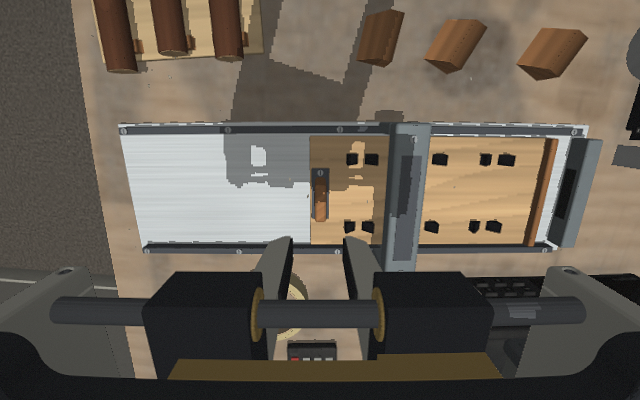

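View pics/c_scz.png

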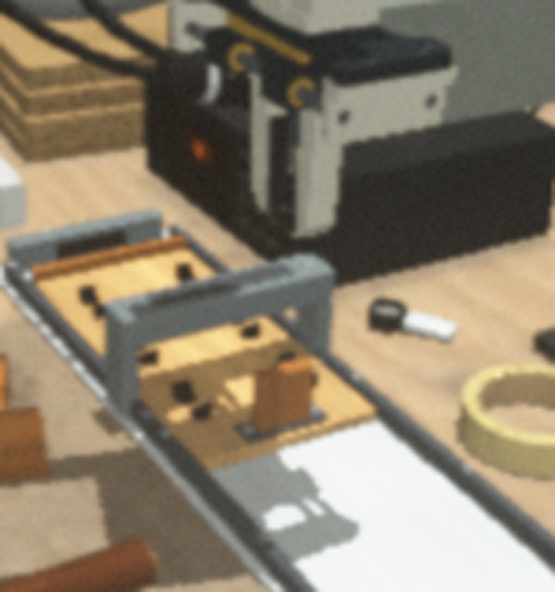

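Emit:
{"op": "jog_arm", "data": {"increments": "0.04 0 0.001 0; 0.08 0 0.001 0; 0.1 0 0.001 0; 0.12 0 0.001 0; 0.132 0 0.001 0; 0.132 0 0.001 0; 0.132 0 0.001 0"}}

```text
time_s: 4.9
eef_pos: [0.5934, -0.0969, 0.0288]
eef_rot: [-1.882, 1.57, -0.258]
ft_force: [-0.5, 0.5, -0.1]
finger_gap: 0.0324
```

Emit:
{"op": "jog_arm", "data": {"increments": "0 0 0 0; 0 0 0 0; 0 0 0 0; 0 0 0 0; 0 0 0 0; 0 0 0 0", "claw": 1}}

```text
time_s: 5.5
eef_pos: [0.5939, -0.0958, 0.0294]
eef_rot: [-1.066, 1.569, 0.559]
ft_force: [-0.2, 6.0, 4.8]
finger_gap: 0.0119
```

```bash
python3 - <<'E'
from pl import *
p=read_state()["eef_pos"];print(W2S(p[:2]))
plan((*S2W(0,.288),p[2],None))
E
```

```text
[-0.00095756  0.07882508]
t 5.5 tcp [ 0.5939 -0.0958  0.0294] xaxis [ 0.002  0.001 -1.   ] jawyaw 1.625 gap 0.0119 F [-0.2  6.   4.8] j6 -1.87
  -> [ 0.605 -0.305  0.029] : -0.0002 0.0005 -0.2092 0.0
```

Emit:
{"op": "jog_arm", "data": {"increments": "0 0 -0.01 0; 0 0 -0.025 0; 0 0 -0.04 0; 0 0 -0.055 0; 0 0 -0.07 0; 0 0 -0.085 0; 0 0 -0.1 0; 0 0 -0.115 0; 0 0 -0.13 0; 0 0 -0.145 0; 0 0 -0.16 0; 0 0 -0.175 0; 0 0 -0.19 0; 0 0 -0.202 0; 0 0 -0.208 0; 0 0 -0.208 0; 0 0 -0.208 0"}}

```text
time_s: 7.2
eef_pos: [0.6051, -0.305, 0.0294]
eef_rot: [-2.053, 1.569, -0.428]
ft_force: [-0.4, 1.0, 3.9]
finger_gap: 0.0121
```

```bash
python3 - <<'E'
from pl import *
p=read_state()["eef_pos"];print(W2S(p[:2]))
plan()
cv2.imwrite("pics/d_top.png",cams.camera("top"))
E
python3 z.py pics/d_top.png pics/d_topz.png 230 150 450 300 3.6
```

```text
[-0.00029189  0.2882274 ]
t 7.2 tcp [ 0.6051 -0.305   0.0294] xaxis [ 0.002 -0.001 -1.   ] jawyaw 1.625 gap 0.0121 F [-0.4  1.   3.9] j6 -2.17
```

View pics/d_topz.png

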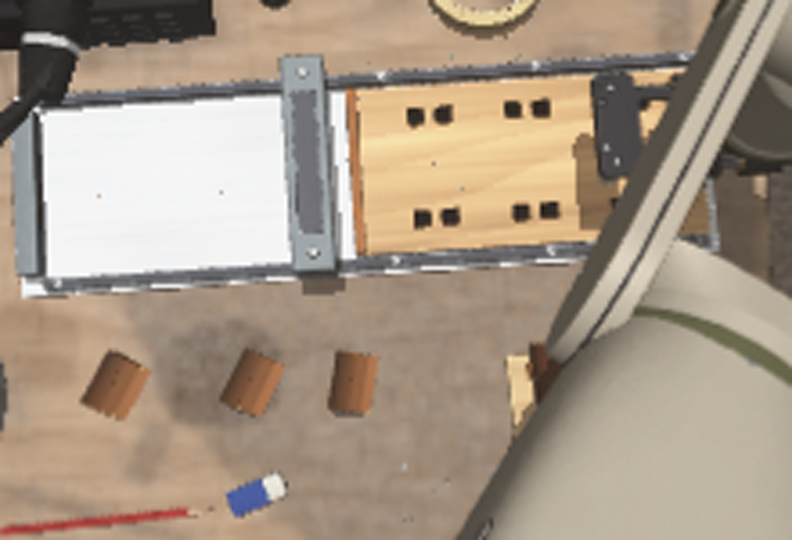

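Emit:
{"op": "jog_arm", "data": {"increments": "0 0 0 0; 0 0 0 0; 0 0 0 0; -0.02 0 0 0; -0.06 0 0 0; -0.1 0 0 0; -0.15 0 0 0; -0.2 0 0 0; -0.2 0 0 0; -0.2 0 0 0; -0.2 0 0 0", "claw": 0.7}}

```text
time_s: 8.35
eef_pos: [0.6035, -0.3041, 0.2262]
eef_rot: [0.988, 1.568, 2.612]
ft_force: [-1.4, -0.3, -0.8]
finger_gap: 0.0282
```

```bash
python3 - <<'E'
from pl import *
plan()
def zp(u,v): return (230+u/3.6-.36,150+v/3.6-.36)
for n,L in(("c3",[(416,118),(443,114),(423,218),(451,217)]),("c2",[(512,109),(541,108),(521,212),(549,210)])):
    P=np.mean([W2S(at("top",zp(*q),.026)) for q in L],0);print(n,P)
cv2.imwrite("pics/e_wr.png",cams.camera("wrist"));cv2.imwrite("pics/e_sc.png",cams.camera("scene"))
for n,z in(("cradle_1",.032),("bar_1",.024),("rack",0)):
  for cam in("wrist","scene"):
    for d in spot_point(cam,n)[:4]:
        if d["p"]>.3:
            a=at(cam,d["at"],z);print(cam,n,round(d["p"],2),np.round(d["at"],1),np.round(a,4),np.round(W2S(a),4))
E
```

```text
t 8.35 tcp [ 0.6035 -0.3041  0.2262] xaxis [-0.002  0.001 -1.   ] jawyaw 1.625 gap 0.0282 F [-1.4 -0.3 -0.8] j6 -2.17
c3 [0.0007116  0.09077682]
c2 [0.00040256 0.16576117]
wrist cradle_1 0.94 [404.9 180.9] [ 0.593  -0.1879] [0.0052 0.1706]
wrist cradle_1 0.9 [350.5 186.5] [ 0.6045 -0.2594] [-0.0023  0.2427]
wrist cradle_1 0.72 [466.  181.7] [ 0.5895 -0.1053] [0.004 0.088]
scene cradle_1 0.89 [347.7 239.8] [ 0.5973 -0.1889] [0.001  0.1719]
scene cradle_1 0.72 [369.5 257.5] [ 0.6061 -0.2598] [-0.0038  0.2432]
scene cradle_1 0.62 [327.6 221.8] [ 0.5914 -0.1082] [0.0023 0.091 ]
wrist bar_1 0.93 [416.1  24.3] [ 0.4066 -0.1976] [0.1918 0.1698]
wrist bar_1 0.72 [370.8  15.9] [ 0.4013 -0.252 ] [0.2002 0.2239]
wrist bar_1 0.6 [318.8  28.3] [ 0.4179 -0.3121] [0.1869 0.2848]
scene bar_1 0.96 [294.1 305.4] [ 0.4191 -0.308 ] [0.1856 0.2808]
scene bar_1 0.7 [264.3 269.3] [ 0.405  -0.1963] [0.1933 0.1685]
scene bar_1 0.59 [271.1 287.6] [ 0.3988 -0.2498] [0.2025 0.2215]
scene bar_1 0.36 [346.1 249.2] [ 0.583  -0.2073] [0.0162 0.1894]
wrist rack 0.7 [365.   23.7] [ 0.403  -0.2551] [0.1987 0.227 ]
wrist rack 0.65 [545.4 186. ] [0.5962 0.036 ] [-0.0107 -0.0527]
```

View pics/e_wr.png

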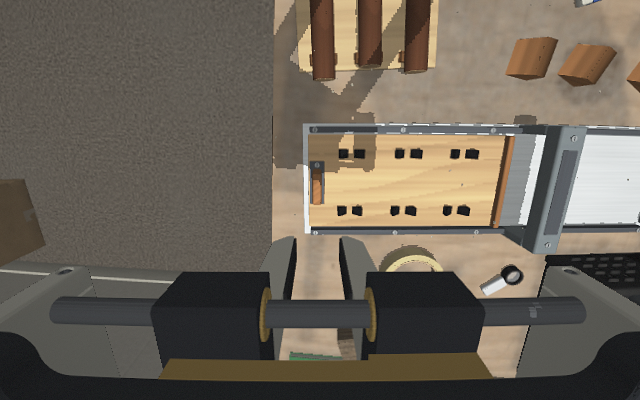

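```bash
python3 - <<'E'
from pl import *
plan((.53,-.25,.23,1.655))
E
```

```text
t 8.75 tcp [ 0.604  -0.3044  0.2274] xaxis [-0.001  0.    -1.   ] jawyaw 1.625 gap 0.0281 F [ 0.4 -0.6 -0.5] j6 -2.17
  -> [ 0.53 -0.25  0.23] : -0.0025 0.0709 0.0583 -1.7
```

Emit:
{"op": "jog_arm", "data": {"increments": "0 0.03 0.03 -1.7; 0 0.07 0.058 -1.7; 0 0.071 0.058 -1.7; 0 0.071 0.058 -1.7; 0 0.071 0.058 -1.7; 0 0.071 0.058 -1.7", "claw": 0.6}}

```text
time_s: 9.35
eef_pos: [0.5316, -0.2514, 0.2291]
eef_rot: [-2.198, 1.569, -0.544]
ft_force: [-0.3, -0.1, -0.3]
finger_gap: 0.0372
```

```bash
python3 - <<'E'
from pl import *
plan()
cv2.imwrite("pics/f_wr.png",cams.camera("wrist"))
import json;c=cams.get_calibration("wrist");json.dump({k:np.array(v).tolist() for k,v in c.items()},open("f_cal.json","w"))
for n,z in(("bar_1",.024),("rack",0)):
    for d in spot_point("wrist",n)[:4]:
        if d["p"]>.3:
            a=at("wrist",d["at"],z);print(n,round(d["p"],2),np.round(d["at"],1),np.round(a,4))
E
python3 z.py pics/f_wr.png pics/f_wrz.png 200 0 480 180 2.85
```

```text
t 9.35 tcp [ 0.5316 -0.2514  0.2291] xaxis [ 0.002 -0.001 -1.   ] jawyaw 1.654 gap 0.0372 F [-0.3 -0.1 -0.3] j6 -2.18
bar_1 0.96 [367.9  84.5] [ 0.4033 -0.199 ]
bar_1 0.59 [326.9  76.5] [ 0.3985 -0.2506]
bar_1 0.59 [277.5  87.4] [ 0.4161 -0.3107]
bar_1 0.49 [416.9 230.4] [ 0.5911 -0.1022]
rack 0.66 [325.1  81.3] [ 0.4009 -0.2518]
```

View pics/f_wrz.png

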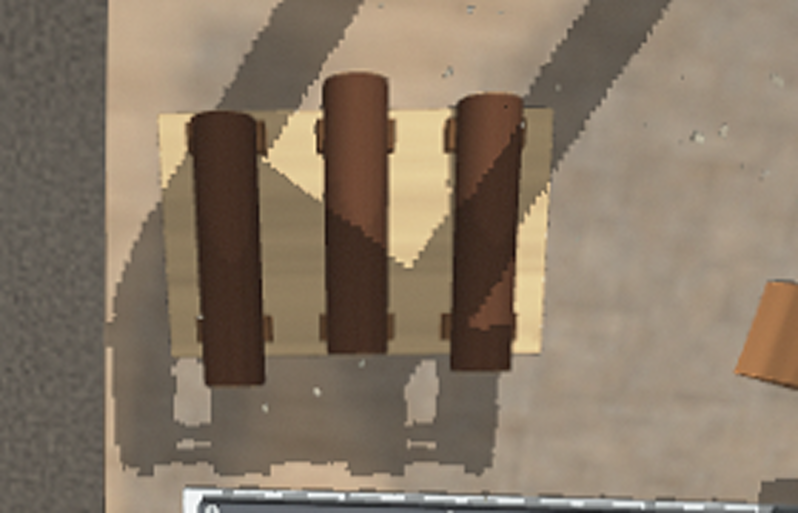

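```bash
python3 - <<'E'
from pl import *
import json
c={k:np.array(v) for k,v in json.load(open("f_cal.json")).items()};c["k1"]=float(c["k1"])
print("cam",-c["R"].T@c["t"])
def zp(u,v): return (200+u/2.85-.36,v/2.85-.36)
for n,a,b in(("b3",(223,115),(235,384)),("b2",(357,77),(358,353)),("b1",(490,97),(481,370))):
    A=at("w",zp(*a),.030,c);B=at("w",zp(*b),.030,c);print(n,A,B,"mid",(A+B)/2,"len",np.linalg.norm(A-B),"yaw",np.arctan2(*(B-A)[::-1]))
E
```

```text
cam [ 0.45030103 -0.25753848  0.39454266]
b3 [ 0.36424777 -0.31210214] [ 0.47270667 -0.30172313] mid [ 0.41847722 -0.30691263] len 0.10895437849822691 yaw 0.09540478660551956
b2 [ 0.34574674 -0.25814327] [ 0.45480239 -0.24789591] mid [ 0.40027457 -0.25301959] len 0.10953604431738521 yaw 0.09368941021068106
b1 [ 0.34836374 -0.20296317] [ 0.45744531 -0.19244446] mid [ 0.40290452 -0.19770382] len 0.10958755252501493 yaw 0.09613261203229052
```

```bash
python3 - <<'E'
from pl import *
plan((.4029,-.1977,.08,1.666),(.4029,-.1977,.013,1.666))
E
```

```text
t 9.5 tcp [ 0.531  -0.2511  0.2283] xaxis [ 0.001 -0.    -1.   ] jawyaw 1.654 gap 0.0375 F [ 0.3  0.6 -0.3] j6 -2.18
  -> [ 0.403 -0.198  0.08 ] : 0.1482 0.1233 0.0639 -0.7
  -> [ 0.403 -0.198  0.013] : 0.2152 0.1233 0.0639 -0.7
```

Emit:
{"op": "jog_arm", "data": {"increments": "0.03 0.04 0.02 -0.7; 0.06 0.08 0.04 -0.7; 0.1 0.12 0.064 -0.7; 0.148 0.1233 0.064 -0.7; 0.148 0.1233 0.064 -0.7; 0.148 0.1233 0.064 -0.7; 0.148 0.1233 0.064 -0.7; 0.148 0.1233 0.064 -0.7"}}

```text
time_s: 10.3
eef_pos: [0.4045, -0.1985, 0.0828]
eef_rot: [-2.234, 1.566, -0.567]
ft_force: [0.1, 0.0, 0.5]
finger_gap: 0.0372
```

```bash
python3 - <<'E'
from pl import *
plan((.4029,-.1977,.013,1.666))
E
```

```text
t 10.3 tcp [ 0.4045 -0.1985  0.0828] xaxis [ 0.004 -0.002 -1.   ] jawyaw 1.667 gap 0.0372 F [0.1 0.  0.5] j6 -2.24
  -> [ 0.403 -0.198  0.013] : 0.0698 0.0018 0.0011 0.0
```

Emit:
{"op": "jog_arm", "data": {"increments": "0.02 0.0015 0.001 0; 0.04 0.0015 0.001 0; 0.055 0.0015 0.001 0; 0.068 0.0015 0.001 0; 0.068 0.0015 0.001 0; 0.068 0.0015 0.001 0"}}

```text
time_s: 10.9
eef_pos: [0.4011, -0.1965, 0.0129]
eef_rot: [-2.246, 1.57, -0.58]
ft_force: [0.1, -1.4, 0.7]
finger_gap: 0.0371
```

Emit:
{"op": "jog_arm", "data": {"increments": "0 0 0 0; 0 0 0 0; 0 0 0 0; 0 0 0 0; -0.01 0 0 0; -0.03 0 0 0; -0.06 0 0 0; -0.1 0 0 0; -0.1 0 0 0; -0.1 0 0 0", "claw": 1}}

```text
time_s: 11.9
eef_pos: [0.4008, -0.1961, 0.113]
eef_rot: [-1.989, 1.569, -0.323]
ft_force: [-0.1, 0.4, -1.4]
finger_gap: 0.0274
```

```bash
python3 - <<'E'
from pl import *
yj=np.arctan2(-np.cos(TH),np.sin(TH))
x,y=S2W(0,.090)
plan((x,y,.12,yj),(x,y,.021,yj))
cv2.imwrite("pics/g_wr.png",cams.camera("wrist"))
E
```

```text
t 11.9 tcp [ 0.4008 -0.1961  0.113 ] xaxis [ 0.002 -0.001 -1.   ] jawyaw 1.667 gap 0.0274 F [-0.1  0.4 -1.4] j6 -2.24
  -> [ 0.594 -0.107  0.12 ] : -0.0067 -0.2004 0.0702 2.3
  -> [ 0.594 -0.107  0.021] : 0.0923 -0.2003 0.0702 2.3
```

View pics/g_wr.png

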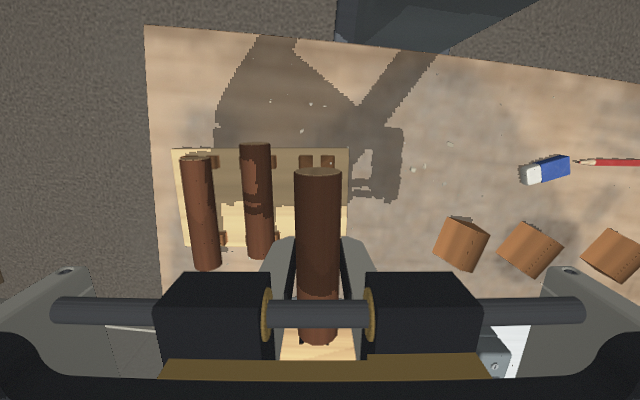

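Emit:
{"op": "jog_arm", "data": {"increments": "-0.007 -0.03 0.01 1; -0.007 -0.07 0.02 2.3; -0.007 -0.11 0.04 2.3; -0.007 -0.15 0.055 2.3; -0.007 -0.18 0.065 2.3; -0.007 -0.1985 0.07 2.3; -0.007 -0.1985 0.07 2.3; -0.007 -0.1985 0.07 2.3; -0.007 -0.1985 0.07 2.3; -0.007 -0.1985 0.07 2.3"}}

```text
time_s: 12.95
eef_pos: [0.5902, -0.1079, 0.1186]
eef_rot: [1.329, 1.57, 2.955]
ft_force: [0.0, -0.9, -0.7]
finger_gap: 0.0274
```

```bash
cat > pp.py <<'E'
from pl import *
import sys
yj=np.arctan2(-np.cos(TH),np.sin(TH))
sy=float(sys.argv[1]);off=float(sys.argv[2]);
x,y=S2W(0,sy);x-=off
plan((x,y,.12,yj),(x,y,.022,yj))
E
python3 pp.py .090 .002
```

```text
t 12.95 tcp [ 0.5902 -0.1079  0.1186] xaxis [-0.001  0.    -1.   ] jawyaw 1.625 gap 0.0274 F [ 0.  -0.9 -0.7] j6 -1.89
  -> [ 0.592 -0.107  0.12 ] : -0.0014 -0.0014 0.0008 -0.1
  -> [ 0.592 -0.107  0.022] : 0.0966 -0.0015 0.0007 -0.1
```

Emit:
{"op": "jog_arm", "data": {"increments": "0.03 -0.0014 0.0007 0; 0.06 -0.0014 0.0007 0; 0.08 -0.0014 0.0007 0; 0.09 -0.0014 0.0007 0; 0.0965 -0.0014 0.0007 0; 0.0965 -0.0014 0.0007 0; 0.0965 -0.0014 0.0007 0"}}

```text
time_s: 13.65
eef_pos: [0.5935, -0.107, 0.0238]
eef_rot: [-1.875, 1.569, -0.249]
ft_force: [-0.4, 0.6, -0.5]
finger_gap: 0.0272
```

Emit:
{"op": "jog_arm", "data": {"increments": "0 0 0 0; 0 0 0 0; 0 0 0 0; 0 0 0 0; -0.02 0 0 0; -0.05 0 0 0; -0.1 0 0 0; -0.1 0 0 0", "claw": 0.6}}

```text
time_s: 14.45
eef_pos: [0.5974, -0.1079, 0.131]
eef_rot: [-1.889, 1.558, -0.262]
ft_force: [1.1, -0.5, 0.1]
finger_gap: 0.0373
```

```bash
python3 - <<'E'
from pl import *
plan((.4003,-.2530,.12,1.666),(.4003,-.2530,.013,1.666))
cv2.imwrite("pics/g2_wr.png",cams.camera("wrist"))
E
```

```text
t 14.45 tcp [ 0.5974 -0.1079  0.131 ] xaxis [ 0.012 -0.003 -1.   ] jawyaw 1.626 gap 0.0373 F [ 1.1 -0.5  0.1] j6 -1.89
  -> [ 0.4   -0.253  0.12 ] : 0.0091 0.2049 -0.1339 -2.3
  -> [ 0.4   -0.253  0.013] : 0.1161 0.2062 -0.1335 -2.3
```

View pics/g2_wr.png

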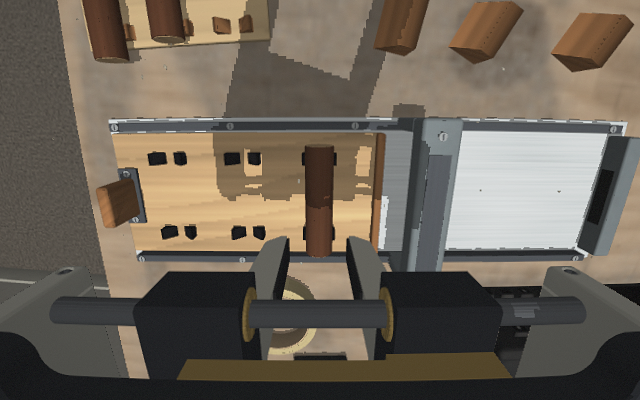

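The picture shows the bar seated across both cheek pairs of cradle_3, at (318,200). Next is bar 2.

Emit:
{"op": "jog_arm", "data": {"increments": "0 0.04 -0.03 -1; 0 0.08 -0.06 -2.3; 0 0.12 -0.09 -2.3; 0 0.16 -0.12 -2.3; 0 0.195 -0.1335 -2.3; 0.02 0.2 -0.1335 -2.3; 0.04 0.2 -0.1335 -2.3; 0.04 0.2 -0.1335 -2.3; 0.04 0.2 -0.1335 -2.3; 0.04 0.2 -0.1335 -2.3"}}

```text
time_s: 15.5
eef_pos: [0.401, -0.2512, 0.0833]
eef_rot: [-2.294, 1.57, -0.626]
ft_force: [-0.3, 0.8, -0.6]
finger_gap: 0.0373
```

```bash
python3 - <<'E'
from pl import *
plan((.4003,-.2530,.013,1.666))
E
```

```text
t 15.5 tcp [ 0.401  -0.2512  0.0833] xaxis [ 0.001 -0.    -1.   ] jawyaw 1.667 gap 0.0373 F [-0.3  0.8 -0.6] j6 -2.34
  -> [ 0.4   -0.253  0.013] : 0.0703 0.0009 -0.0017 0.1
```

Emit:
{"op": "jog_arm", "data": {"increments": "0.02 0.001 -0.0017 0; 0.04 0.001 -0.0017 0; 0.055 0.001 -0.0017 0; 0.07 0.001 -0.0017 0; 0.07 0.001 -0.0017 0; 0.07 0.001 -0.0017 0; 0.07 0.001 -0.0017 0"}}

```text
time_s: 16.2
eef_pos: [0.4006, -0.2535, 0.014]
eef_rot: [-2.355, 1.569, -0.689]
ft_force: [-0.5, 0.7, -0.1]
finger_gap: 0.037
```

Emit:
{"op": "jog_arm", "data": {"increments": "0 0 0 0; 0 0 0 0; 0 0 0 0; 0 0 0 0; -0.01 0 0 0; -0.03 0 0 0; -0.06 0 0 0; -0.1 0 0 0; -0.1 0 0 0; -0.1 0 0 0; -0.1 0 0 0", "claw": 1}}

```text
time_s: 17.3
eef_pos: [0.3987, -0.2521, 0.1113]
eef_rot: [0.748, 1.568, 2.415]
ft_force: [-0.2, 0.4, -1.2]
finger_gap: 0.0269
```

```bash
python3 pp.py .166 .0
```

```text
t 17.3 tcp [ 0.3987 -0.2521  0.1113] xaxis [-0.002  0.002 -1.   ] jawyaw 1.667 gap 0.0269 F [-0.2  0.4 -1.2] j6 -2.34
  -> [ 0.598 -0.183  0.12 ] : -0.0090 -0.2049 0.0498 2.2
  -> [ 0.598 -0.183  0.022] : 0.0890 -0.2050 0.0496 2.2
```

Emit:
{"op": "jog_arm", "data": {"increments": "-0.009 -0.03 0.01 1; -0.009 -0.07 0.02 2.2; -0.009 -0.11 0.035 2.2; -0.009 -0.15 0.045 2.2; -0.009 -0.185 0.05 2.2; -0.009 -0.2045 0.05 2.2; -0.009 -0.2045 0.05 2.2; -0.009 -0.2045 0.05 2.2; -0.009 -0.2045 0.05 2.2; -0.009 -0.2045 0.05 2.2; -0.009 -0.2045 0.05 2.2"}}

```text
time_s: 18.4
eef_pos: [0.5976, -0.1839, 0.1216]
eef_rot: [1.787, 1.571, -2.869]
ft_force: [0.3, 0.0, -1.2]
finger_gap: 0.0276
```

```bash
python3 pp.py .166 .0
```

```text
t 18.4 tcp [ 0.5976 -0.1839  0.1216] xaxis [-0. -0. -1.] jawyaw 1.627 gap 0.0276 F [ 0.3  0.  -1.2] j6 -2.01
  -> [ 0.598 -0.183  0.12 ] : 0.0016 -0.0003 0.0010 0.0
  -> [ 0.598 -0.183  0.022] : 0.0996 -0.0003 0.0010 0.0
```

Emit:
{"op": "jog_arm", "data": {"increments": "0.03 -0.0003 0.001 0; 0.06 -0.0003 0.001 0; 0.08 -0.0003 0.001 0; 0.092 -0.0003 0.001 0; 0.0995 -0.0003 0.001 0; 0.0995 -0.0003 0.001 0; 0.0995 -0.0003 0.001 0"}}

```text
time_s: 19.1
eef_pos: [0.5993, -0.1829, 0.0231]
eef_rot: [-1.95, 1.569, -0.322]
ft_force: [0.3, -0.1, -0.2]
finger_gap: 0.0273
```

Emit:
{"op": "jog_arm", "data": {"increments": "0 0 0 0; 0 0 0 0; 0 0 0 0; 0 0 0 0; -0.02 0 0 0; -0.05 0 0 0; -0.1 0 0 0; -0.1 0 0 0; -0.1 0 0 0; -0.1 0 0 0", "claw": 0.6}}

```text
time_s: 20.1
eef_pos: [0.5979, -0.1823, 0.1211]
eef_rot: [1.124, 1.569, 2.752]
ft_force: [-0.7, 0.1, -0.8]
finger_gap: 0.0371
```

```bash
python3 - <<'E'
from pl import *
plan((.4185,-.3069,.08,1.666))
cv2.imwrite("pics/g3_wr.png",cams.camera("wrist"))
E
```

```text
t 20.1 tcp [ 0.5979 -0.1823  0.1211] xaxis [-0.001  0.001 -1.   ] jawyaw 1.628 gap 0.0371 F [-0.7  0.1 -0.8] j6 -2.01
  -> [ 0.418 -0.307  0.08 ] : 0.0412 0.1862 -0.1142 -2.2
```

View pics/g3_wr.png

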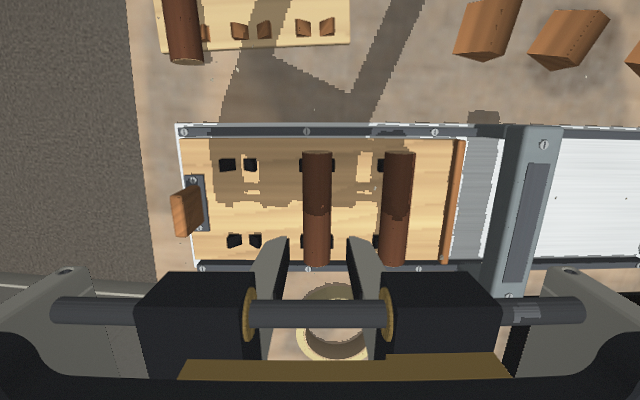

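Two bars are seated now, at (317,205) and (397,205). Next is bar 3.

Emit:
{"op": "jog_arm", "data": {"increments": "0 0.04 -0.03 -1; 0 0.08 -0.06 -2.2; 0 0.12 -0.09 -2.2; 0 0.16 -0.114 -2.2; 0 0.186 -0.114 -2.2; 0.02 0.186 -0.114 -2.2; 0.041 0.186 -0.114 -2.2; 0.041 0.186 -0.114 -2.2; 0.041 0.186 -0.114 -2.2; 0.041 0.186 -0.114 -2.2; 0.041 0.186 -0.114 -2.2"}}

```text
time_s: 21.25
eef_pos: [0.4201, -0.3074, 0.0821]
eef_rot: [-2.42, 1.569, -0.753]
ft_force: [0.1, 0.6, 0.9]
finger_gap: 0.0372
```

```bash
python3 - <<'E'
from pl import *
plan((.4185,-.3069,.013,1.666))
E
```

```text
t 21.25 tcp [ 0.4201 -0.3074  0.0821] xaxis [ 0.001 -0.001 -1.   ] jawyaw 1.667 gap 0.0372 F [0.1 0.6 0.9] j6 -2.4
  -> [ 0.418 -0.307  0.013] : 0.0691 0.0016 0.0007 0.1
```

Emit:
{"op": "jog_arm", "data": {"increments": "0.02 0.001 0.0007 0; 0.04 0.001 0.0007 0; 0.055 0.001 0.0007 0; 0.069 0.001 0.0007 0; 0.069 0.001 0.0007 0; 0.069 0.001 0.0007 0; 0.069 0.001 0.0007 0"}}

```text
time_s: 21.95
eef_pos: [0.419, -0.307, 0.013]
eef_rot: [-2.383, 1.569, -0.716]
ft_force: [0.3, 0.3, 0.7]
finger_gap: 0.0373
```

Emit:
{"op": "jog_arm", "data": {"increments": "0 0 0 0; 0 0 0 0; 0 0 0 0; 0 0 0 0; -0.01 0 0 0; -0.03 0 0 0; -0.06 0 0 0; -0.1 0 0 0; -0.1 0 0 0; -0.1 0 0 0; -0.1 0 0 0", "claw": 1}}

```text
time_s: 23.05
eef_pos: [0.4176, -0.3055, 0.1109]
eef_rot: [0.629, 1.568, 2.295]
ft_force: [-0.9, -1.3, -0.7]
finger_gap: 0.0273
```

```bash
python3 pp.py .242 .0
```

```text
t 23.05 tcp [ 0.4176 -0.3055  0.1109] xaxis [-0.002  0.002 -1.   ] jawyaw 1.667 gap 0.0273 F [-0.9 -1.3 -0.7] j6 -2.4
  -> [ 0.602 -0.259  0.12 ] : -0.0093 -0.1882 0.0288 2.3
  -> [ 0.602 -0.259  0.022] : 0.0887 -0.1883 0.0286 2.3
```

Emit:
{"op": "jog_arm", "data": {"increments": "-0.009 -0.03 0.01 1; -0.009 -0.07 0.02 2.3; -0.009 -0.11 0.025 2.3; -0.009 -0.15 0.028 2.3; -0.009 -0.18 0.028 2.3; -0.009 -0.188 0.0285 2.3; -0.009 -0.188 0.0285 2.3; -0.009 -0.188 0.0285 2.3; -0.009 -0.188 0.0285 2.3; -0.009 -0.188 0.0285 2.3; -0.009 -0.188 0.0285 2.3"}}

```text
time_s: 24.15
eef_pos: [0.6022, -0.2605, 0.1214]
eef_rot: [-2.243, 1.57, -0.617]
ft_force: [0.8, -0.4, -0.1]
finger_gap: 0.0271
```

```bash
python3 pp.py .242 .0
```

```text
t 24.15 tcp [ 0.6022 -0.2605  0.1214] xaxis [ 0. -0. -1.] jawyaw 1.626 gap 0.0271 F [ 0.8 -0.4 -0.1] j6 -2.11
  -> [ 0.602 -0.259  0.12 ] : 0.0014 -0.0000 0.0016 -0.1
  -> [ 0.602 -0.259  0.022] : 0.0994 -0.0000 0.0017 -0.1
```

Emit:
{"op": "jog_arm", "data": {"increments": "0.03 0 0.0016 0; 0.06 0 0.0016 0; 0.08 0 0.0016 0; 0.092 0 0.0016 0; 0.0995 0 0.0016 0; 0.0995 0 0.0016 0; 0.0995 0 0.0016 0"}}

```text
time_s: 24.85
eef_pos: [0.6034, -0.259, 0.0227]
eef_rot: [-2.064, 1.569, -0.438]
ft_force: [-0.6, -0.2, -0.2]
finger_gap: 0.0275
```

Emit:
{"op": "jog_arm", "data": {"increments": "0 0 0 0; 0 0 0 0; 0 0 0 0; 0 0 0 0; -0.02 0 0 0; -0.05 0 0 0; -0.1 0 0 0; -0.15 0 0 0; -0.15 0 0 0; -0.15 0 0 0", "claw": 0.65}}

```text
time_s: 25.85
eef_pos: [0.604, -0.2591, 0.1742]
eef_rot: [-2.11, 1.566, -0.484]
ft_force: [-1.1, -0.3, -0.6]
finger_gap: 0.0329
```

```bash
python3 - <<'E'
from pl import *
plan()
cv2.imwrite("pics/h_wr.png",cams.camera("wrist"))
E
```

```text
t 25.85 tcp [ 0.604  -0.2591  0.1742] xaxis [ 0.004 -0.002 -1.   ] jawyaw 1.626 gap 0.0329 F [-1.1 -0.3 -0.6] j6 -2.11
```

View pics/h_wr.png

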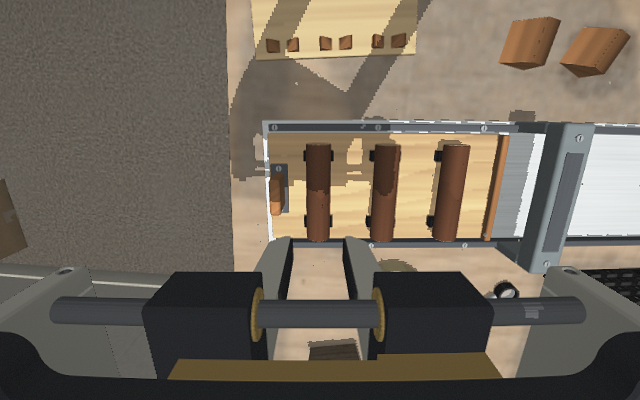

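All three bars are seated, at (318,190), (385,190) and (451,190). Next I look at the wedges up close.

```bash
python3 - <<'E'
from pl import *
plan((.52,.03,.25,None))
E
```

```text
t 25.9 tcp [ 0.6027 -0.2585  0.1717] xaxis [ 0.001 -0.    -1.   ] jawyaw 1.626 gap 0.0325 F [-0.6 -0.2 -0.3] j6 -2.11
  -> [0.52 0.03 0.25] : -0.0785 0.0665 0.2926 0.0
```

Emit:
{"op": "jog_arm", "data": {"increments": "-0.03 0.01 0.02 0; -0.05 0.03 0.06 0; -0.078 0.05 0.1 0; -0.078 0.066 0.15 0; -0.078 0.066 0.2 0; -0.078 0.066 0.25 0; -0.078 0.066 0.29 0; -0.078 0.066 0.2926 0; -0.078 0.066 0.2926 0; -0.078 0.066 0.2926 0; -0.078 0.066 0.2926 0", "claw": 0.2}}

```text
time_s: 27.0
eef_pos: [0.5203, 0.0287, 0.2487]
eef_rot: [1.712, 1.569, -2.947]
ft_force: [-0.0, -0.2, 0.7]
finger_gap: 0.0746
```

```bash
python3 - <<'E'
from pl import *
plan()
c=cams.get_calibration("wrist");cv2.imwrite("pics/i_wr.png",cams.camera("wrist"))
import json;json.dump({k:np.array(v).tolist() for k,v in c.items()},open("i_cal.json","w"))
E
python3 z.py pics/i_wr.png pics/i_wrz.png 180 30 460 180 2.85
```

```text
t 27.0 tcp [0.5203 0.0287 0.2487] xaxis [-0.001 -0.    -1.   ] jawyaw 1.625 gap 0.0746 F [-0.  -0.2  0.7] j6 -1.67
```

View pics/i_wrz.png

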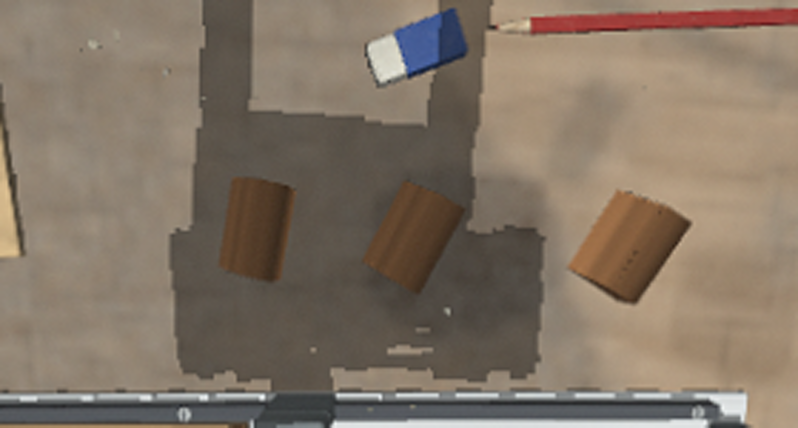

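```bash
cat > wfit.py <<'E'
from wf import *
import json,sys
def load(t):
    c={k:np.array(v) for k,v in json.load(open(f"{t}_cal.json")).items()};c["k1"]=float(c["k1"]);return c
if __name__=="__main__":
    im=cv2.imread("pics/i_wr.png");c=load("i");m=mask(im)
    big=cv2.resize(im[30:180,180:460],None,fx=2.85,fy=2.85,interpolation=cv2.INTER_CUBIC)
    mm=cv2.resize(m[30:180,180:460]*255,None,fx=2.85,fy=2.85,interpolation=cv2.INTER_NEAREST)
    for xy in[(.430,.137),(.4305,.0335),(.4294,-.04)]:
        print(xy)
        for a,col in((2.75,(0,255,0)),(2.75-np.pi,(255,0,255))):
            b=fit([("w",im,c)],[xy[0],xy[1],a],dz=26)
            uv=((proj("w",pts(b.x),c)-[180,30]+.5)*2.85).astype(int)
            if col[1]:
                for i,j in EDG: cv2.line(big,tuple(map(int,uv[i])),tuple(map(int,uv[j])),col,1)
    cv2.imwrite("pics/i_ov.png",big);cv2.imwrite("pics/i_mask.png",mm)
E
python3 wfit.py
```

```text
(0.43, 0.137)
  2.75 [0.4275 0.1366 2.6018] 119.9
  -0.39 [ 0.4286  0.1421 -0.4235] 205.3
(0.4305, 0.0335)
  2.75 [0.429  0.0321 2.6865] 142.2
  -0.39 [ 0.4289  0.0329 -0.3978] 140.2
(0.4294, -0.04)
  2.75 [ 0.4294 -0.0443  2.9798] 203.5
  -0.39 [ 0.4301 -0.0385 -0.1788] 362.2
```

View pics/i_ov.png

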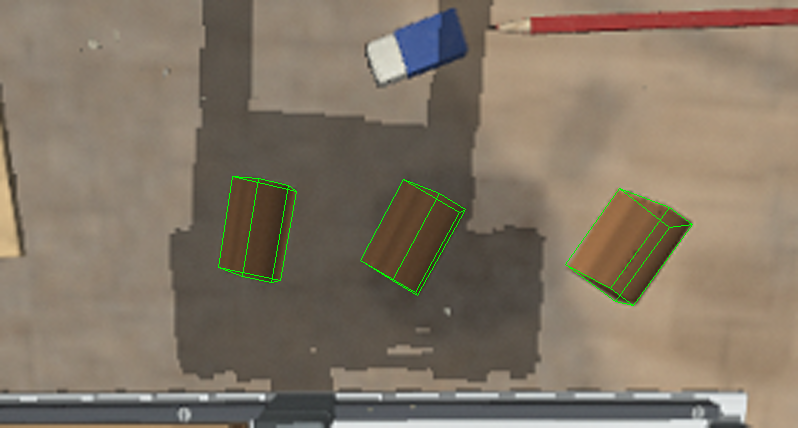

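View pics/i_mask.png

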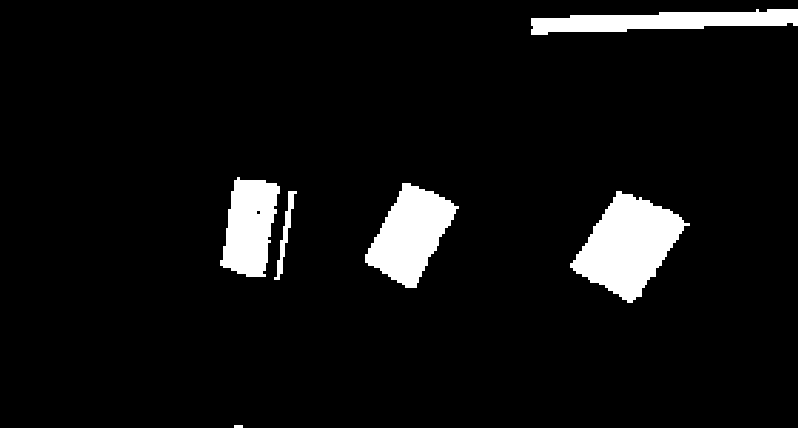

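```bash
python3 - <<'E'
from wf import *
im=cv2.imread("pics/e_sc.png");c=cams.get_calibration("scene");k=9
out=[]
for flip in(None,0,np.pi):
    big=cv2.resize(im[180:245,215:270],None,fx=k,fy=k,interpolation=cv2.INTER_CUBIC)
    if flip is not None:
        for p in([.428,.1366,2.65],[.429,.0322,2.70],[.4294,-.044,2.95]):
            q=[p[0],p[1],p[2]+flip]
            uv=((proj("scene",pts(q),c)-[215,180]+.5)*k).astype(int)
            for i,j in EDG: cv2.line(big,tuple(map(int,uv[i])),tuple(map(int,uv[j])),(0,255,0) if flip==0 else (255,0,255),1)
    out.append(big)
o=np.hstack(out);cv2.imwrite("pics/j.png",cv2.resize(o,(795,int(795*o.shape[0]/o.shape[1])),interpolation=cv2.INTER_AREA))
E
```

```text
(no output)
```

View pics/j.png

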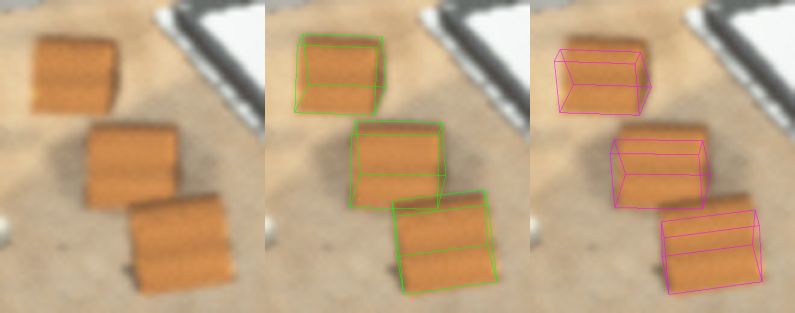

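```bash
python3 - <<'E'
from wfit import *
c=load("i")
def zp(u,v): return (180+u/2.85-.36,30+v/2.85-.36)
for a,b in(((619,190),(570,267)),((407,181),(364,262)),((234,177),(220,268))):
    A=at("w",zp(*a),0,c);B=at("w",zp(*b),0,c);d=B-A;yaw=np.arctan2(d[1],d[0]);m=(A+B)/2
    n=np.array([-np.sin(yaw),np.cos(yaw)])  # toward +y (back)
    print("toe mid",m,"len",np.linalg.norm(d),"yaw",yaw,"origin",m+.016*n,"grip",m+.023*n)
E
```

```text
toe mid [0.42015473 0.12418745] len 0.04307563251350951 yaw -0.48631112961321094 origin [0.42763262 0.13833245] grip [0.43090419 0.14452089]
toe mid [0.42274652 0.01969931] len 0.04406736330439449 yaw -0.4563713347243283 origin [0.42979762 0.03406183] grip [0.43288248 0.04034543]
toe mid [ 0.42726961 -0.05917825] len 0.044293994986351844 yaw -0.16041293543200993 origin [ 0.42982522 -0.04338367] grip [ 0.4309433  -0.03647354]
```

```bash
cat >> pl.py <<'E'
def plan2(yaw,*wps):
    "explicit: yaw absolute continuous"
    s=read_state();R=Rr.from_euler("xyz",s["eef_rot"]).as_matrix();p=s["eef_pos"];jz=np.arctan2(R[1,2],R[0,2])
    print("t",round(s["time_s"],2),"tcp",np.round(p,4),"S",np.round(W2S(p[:2]),4),"jaw",round(jz,3),"gap",round(s["finger_gap"],4),"F",np.round(s["ft_force"],1),"j6",round(s["joints"][5],2))
    for w in wps: print("  ->",np.round(w,3),": %.4f %.4f %.4f %.1f"%(*(R.T@(np.array(w)-p)),np.degrees(jz-yaw)))
E
python3 -c "
from pl import *
plan2(-.17,(.431,-.037,.09))"
```

```text
t 27.05 tcp [0.5205 0.0286 0.249 ] S [ 0.0653 -0.0496] jaw 1.624 gap 0.0745 F [-0.4  0.7 -0.4] j6 -1.67
  -> [ 0.431 -0.037  0.09 ] : 0.1591 0.0927 -0.0607 102.8
```

Emit:
{"op": "jog_arm", "data": {"increments": "0 0.03 -0.02 8; 0 0.06 -0.04 16; 0 0.0927 -0.0607 24; 0 0.0927 -0.0607 32; 0 0.0927 -0.0607 40; 0.02 0.0927 -0.0607 48; 0.04 0.0927 -0.0607 56; 0.06 0.0927 -0.0607 64; 0.09 0.0927 -0.0607 72; 0.12 0.0927 -0.0607 80; 0.14 0.0927 -0.0607 88; 0.159 0.0927 -0.0607 96; 0.159 0.0927 -0.0607 102.8; 0.159 0.0927 -0.0607 102.8; 0.159 0.0927 -0.0607 102.8; 0.159 0.0927 -0.0607 102.8; 0.159 0.0927 -0.0607 102.8", "claw": 0.25}}

```text
time_s: 28.75
eef_pos: [0.4317, -0.036, 0.0911]
eef_rot: [-0.053, 1.57, -0.219]
ft_force: [0.2, 0.4, 0.3]
finger_gap: 0.0695
```

```bash
python3 -c "
from pl import *
plan2(-.17,(.431,-.037,.008))
cv2.imwrite('pics/k_wr.png',cams.camera('wrist'))"
```

```text
t 28.75 tcp [ 0.4317 -0.036   0.0911] S [0.1576 0.0099] jaw -0.166 gap 0.0695 F [0.2 0.4 0.3] j6 -0.04
  -> [ 0.431 -0.037  0.008] : 0.0831 -0.0011 -0.0007 0.2
```

View pics/k_wr.png

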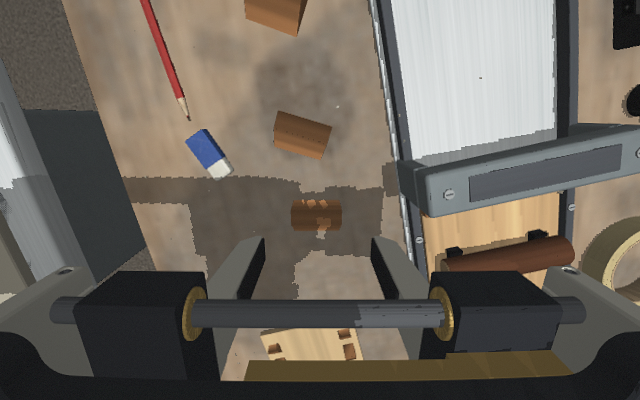

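Emit:
{"op": "jog_arm", "data": {"increments": "0.03 -0.001 -0.0007 0; 0.055 -0.001 -0.0007 0; 0.07 -0.001 -0.0007 0; 0.082 -0.001 -0.0007 0; 0.082 -0.001 -0.0007 0; 0.082 -0.001 -0.0007 0"}}

```text
time_s: 29.4
eef_pos: [0.4308, -0.0367, 0.009]
eef_rot: [-0.104, 1.57, -0.271]
ft_force: [0.5, 0.2, 0.8]
finger_gap: 0.0696
```

Emit:
{"op": "jog_arm", "data": {"increments": "0 0 0 0; 0 0 0 0; 0 0 0 0; 0 0 0 0; 0 0 0 0; -0.01 0 0 0; -0.03 0 0 0; -0.06 0 0 0; -0.1 0 0 0; -0.15 0 0 0; -0.15 0 0 0; -0.15 0 0 0; -0.15 0 0 0", "claw": 1}}

```text
time_s: 30.7
eef_pos: [0.4297, -0.0365, 0.1576]
eef_rot: [3.096, 1.569, 2.928]
ft_force: [1.0, -0.4, -0.8]
finger_gap: 0.0437
```

```bash
python3 -c "
from pl import *
plan2(.0565,(*S2W(0,.050),.15),(*S2W(0,.050),.0245),(*S2W(0,.059),.0245))
cv2.imwrite('pics/l_wr.png',cams.camera('wrist'))"
```

```text
t 30.7 tcp [ 0.4297 -0.0365  0.1576] S [0.1596 0.0103] jaw -0.168 gap 0.0437 F [ 1.  -0.4 -0.8] j6 -0.04
  -> [ 0.591 -0.067  0.15 ] : 0.0074 -0.0032 0.1645 -12.9
  -> [ 0.591 -0.067  0.024] : 0.1329 -0.0033 0.1646 -12.9
  -> [ 0.592 -0.076  0.024] : 0.1329 -0.0120 0.1666 -12.9
```

View pics/l_wr.png

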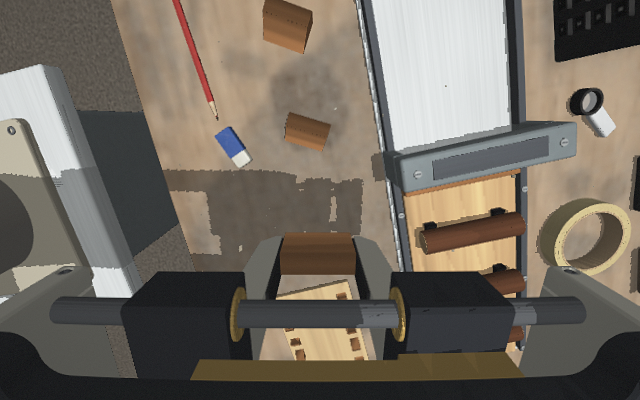

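Emit:
{"op": "jog_arm", "data": {"increments": "0.007 0 0.03 -4; 0.007 0 0.07 -8; 0.007 -0.003 0.11 -12.9; 0.007 -0.003 0.15 -12.9; 0.007 -0.0032 0.1645 -12.9; 0.007 -0.0032 0.1645 -12.9; 0.007 -0.0032 0.1645 -12.9; 0.007 -0.0032 0.1645 -12.9; 0.007 -0.0032 0.1645 -12.9; 0.007 -0.0032 0.1645 -12.9"}}

```text
time_s: 31.75
eef_pos: [0.5916, -0.0671, 0.1519]
eef_rot: [-0.379, 1.57, -0.322]
ft_force: [0.0, 0.5, -1.1]
finger_gap: 0.0439
```

```bash
python3 -c "
from pl import *
plan2(.0565,(*S2W(0,.050),.026),(*S2W(0,.0595),.026))
cv2.imwrite('pics/m_wr.png',cams.camera('wrist'))"
```

```text
t 31.75 tcp [ 0.5916 -0.0671  0.1519] S [-0.0003  0.05  ] jaw 0.057 gap 0.0439 F [ 0.   0.5 -1.1] j6 -0.26
  -> [ 0.591 -0.067  0.026] : 0.1259 0.0000 -0.0003 0.1
  -> [ 0.592 -0.077  0.026] : 0.1259 -0.0095 -0.0004 0.1
```

View pics/m_wr.png

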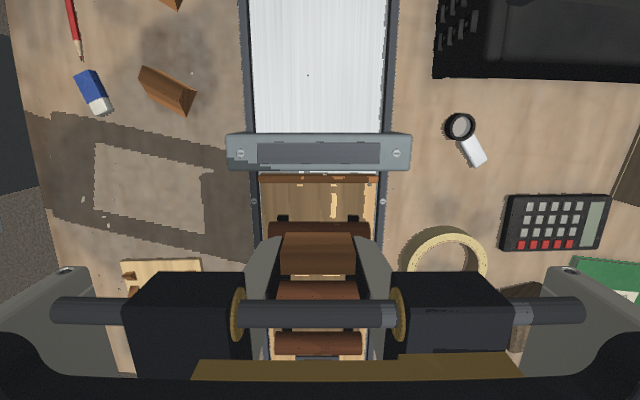

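Emit:
{"op": "jog_arm", "data": {"increments": "0.03 0 0 0; 0.06 0 0 0; 0.09 0 0 0; 0.11 0 0 0; 0.12 0 0 0; 0.125 0 0 0; 0.125 0 0 0; 0.125 0 0 0; 0.1255 -0.003 0 0; 0.1255 -0.006 0 0; 0.1255 -0.0095 0 0; 0.1255 -0.0095 0 0; 0.1255 -0.0095 0 0"}}

```text
time_s: 33.1
eef_pos: [0.5928, -0.0769, 0.0261]
eef_rot: [-0.684, 1.57, -0.626]
ft_force: [0.2, 0.4, -0.8]
finger_gap: 0.0437
```

```bash
python3 -c "
from pl import *
plan2(.0565,(*S2W(0,.0595),.025))"
```

```text
t 33.1 tcp [ 0.5928 -0.0769  0.0261] S [-0.0009  0.0599] jaw 0.057 gap 0.0437 F [ 0.2  0.4 -0.8] j6 -0.27
  -> [ 0.592 -0.077  0.025] : 0.0011 0.0004 -0.0009 0.0
```

Emit:
{"op": "jog_arm", "data": {"increments": "0 0 0 0; 0 0 0 0; 0 0 0 0; 0 0 0 0; -0.02 0 0 0; -0.05 0 0 0; -0.1 0 0 0; -0.13 0 0 0; -0.13 0 0 0; -0.13 0 0 0", "claw": 0.35}}

```text
time_s: 34.1
eef_pos: [0.5933, -0.0769, 0.157]
eef_rot: [-0.308, 1.569, -0.251]
ft_force: [0.4, -0.3, -1.6]
finger_gap: 0.0604
```

```bash
python3 -c "
from pl import *
plan2(-.45,(.433,.040,.15),(.433,.04,.09))
cv2.imwrite('pics/n_wr.png',cams.camera('wrist'))"
```

```text
t 34.1 tcp [ 0.5933 -0.0769  0.157 ] S [-0.0014  0.0599] jaw 0.057 gap 0.0604 F [ 0.4 -0.3 -1.6] j6 -0.27
  -> [0.433 0.04  0.15 ] : 0.0066 0.1259 -0.1534 29.1
  -> [0.433 0.04  0.09 ] : 0.0666 0.1259 -0.1535 29.1
```

View pics/n_wr.png

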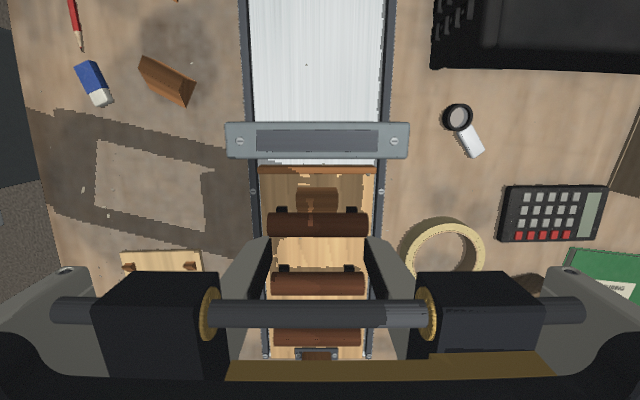

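Emit:
{"op": "jog_arm", "data": {"increments": "0 0.03 -0.03 5; 0 0.06 -0.07 13; 0 0.09 -0.11 21; 0 0.12 -0.14 29; 0.006 0.126 -0.1534 29; 0.03 0.126 -0.1534 29; 0.06 0.126 -0.1534 29; 0.066 0.126 -0.1534 29; 0.066 0.126 -0.1534 29; 0.066 0.126 -0.1534 29; 0.066 0.126 -0.1534 29", "claw": 0.25}}

```text
time_s: 35.25
eef_pos: [0.4333, 0.0401, 0.0913]
eef_rot: [0.409, 1.569, -0.04]
ft_force: [0.4, 0.7, 1.1]
finger_gap: 0.0698
```

```bash
python3 -c "
from pl import *
plan2(-.45,(.433,.040,.008))
cv2.imwrite('pics/o_wr.png',cams.camera('wrist'))"
```

```text
t 35.25 tcp [0.4333 0.0401 0.0913] S [ 0.1518 -0.066 ] jaw -0.449 gap 0.0698 F [0.4 0.7 1.1] j6 0.42
  -> [0.433 0.04  0.008] : 0.0833 -0.0003 -0.0003 0.1
```

View pics/o_wr.png

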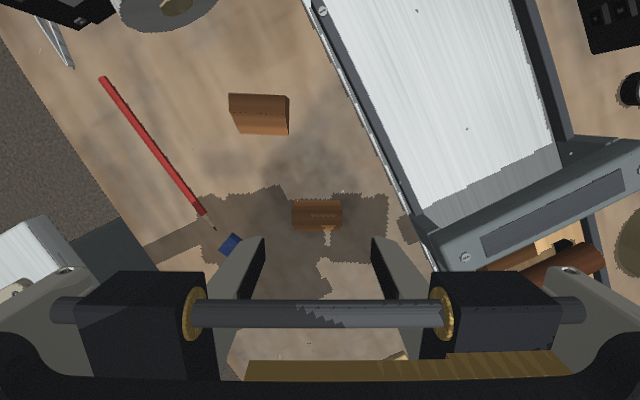

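```bash
python3 -c "
from wfit import *
c=load('i')
for u,v in((368,45),(383,85),(468,50),(455,10)): print(at('w',(180+u/2.85,30+v/2.85),.01,c))
d=np.array([np.cos(.45),-np.sin(.45)]);print(np.array([.433,.04])-d*.035,np.array([.433,.04])-d*.053)"
```

```text
[0.3459981  0.00841129]
[0.36262638 0.01617845]
[0.34559365 0.05461185]
[0.32925545 0.04740379]
[0.40148435 0.05522379] [0.3852763  0.06305317]
```

Eraser is at least 20 mm clear of the finger. Descend and grip.

Emit:
{"op": "jog_arm", "data": {"increments": "0.03 0 0 0; 0.055 0 0 0; 0.07 0 0 0; 0.082 0 0 0; 0.082 0 0 0; 0.082 0 0 0"}}

```text
time_s: 35.9
eef_pos: [0.4329, 0.0403, 0.0088]
eef_rot: [0.4, 1.57, -0.049]
ft_force: [-0.6, 0.1, -0.5]
finger_gap: 0.0698
```

Emit:
{"op": "jog_arm", "data": {"increments": "0 0 0 0; 0 0 0 0; 0 0 0 0; 0 0 0 0; 0 0 0 0; -0.01 0 0 0; -0.03 0 0 0; -0.06 0 0 0; -0.1 0 0 0; -0.15 0 0 0; -0.15 0 0 0; -0.15 0 0 0; -0.15 0 0 0", "claw": 1}}

```text
time_s: 37.2
eef_pos: [0.4315, 0.0403, 0.1571]
eef_rot: [-2.709, 1.569, 3.126]
ft_force: [0.1, 0.5, -0.7]
finger_gap: 0.0434
```

```bash
python3 -c "
from pl import *
plan2(.0565,(*S2W(0,.126),.15),(*S2W(0,.126),.026))
cv2.imwrite('pics/p_wr.png',cams.camera('wrist'))"
```

```text
t 37.2 tcp [0.4315 0.0403 0.1571] S [ 0.1535 -0.0663] jaw -0.449 gap 0.0434 F [ 0.1  0.5 -0.7] j6 0.42
  -> [ 0.596 -0.143  0.15 ] : 0.0069 -0.0940 0.2274 -29.0
  -> [ 0.596 -0.143  0.026] : 0.1309 -0.0939 0.2275 -29.0
```

View pics/p_wr.png

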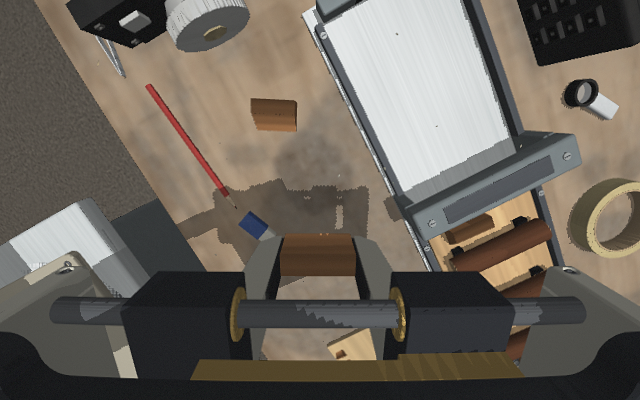

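Emit:
{"op": "jog_arm", "data": {"increments": "0.005 -0.015 0.035 -8; 0.006 -0.03 0.075 -16; 0.006 -0.05 0.115 -24; 0.006 -0.065 0.155 -29; 0.006 -0.08 0.195 -29; 0.006 -0.09 0.22 -29; 0.006 -0.094 0.2274 -29; 0.006 -0.094 0.2274 -29; 0.006 -0.094 0.2274 -29; 0.006 -0.094 0.2274 -29; 0.006 -0.094 0.2274 -29; 0.006 -0.094 0.2274 -29"}}

```text
time_s: 38.45
eef_pos: [0.5962, -0.1424, 0.1524]
eef_rot: [-0.248, 1.57, -0.19]
ft_force: [-0.1, 0.5, 0.8]
finger_gap: 0.0436
```

```bash
python3 -c "
from pl import *
plan2(.0565,(*S2W(0,.126),.026),(*S2W(0,.1355),.026))"
```

```text
t 38.45 tcp [ 0.5962 -0.1424  0.1524] S [-0.0006  0.1254] jaw 0.058 gap 0.0436 F [-0.1  0.5  0.8] j6 -0.38
  -> [ 0.596 -0.143  0.026] : 0.1264 -0.0006 -0.0007 0.1
  -> [ 0.596 -0.152  0.026] : 0.1264 -0.0101 -0.0007 0.1
```

Emit:
{"op": "jog_arm", "data": {"increments": "0.03 0 0 0; 0.06 0 0 0; 0.09 0 0 0; 0.11 0 0 0; 0.12 0 0 0; 0.126 -0.0005 0 0; 0.126 -0.0005 0 0; 0.126 -0.0005 0 0; 0.126 -0.003 0 0; 0.126 -0.006 0 0; 0.126 -0.01 0 0; 0.126 -0.01 0 0; 0.126 -0.01 0 0"}}

```text
time_s: 39.75
eef_pos: [0.5971, -0.1533, 0.0261]
eef_rot: [-0.76, 1.571, -0.703]
ft_force: [0.5, 0.2, -0.6]
finger_gap: 0.0437
```

Emit:
{"op": "jog_arm", "data": {"increments": "0 0 0 0; 0 0 0 0; 0 0 0 0; 0 0 0 0; -0.02 0 0 0; -0.05 0 0 0; -0.1 0 0 0; -0.13 0 0 0; -0.13 0 0 0; -0.13 0 0 0; -0.13 0 0 0", "claw": 0.35}}

```text
time_s: 40.85
eef_pos: [0.596, -0.1528, 0.1543]
eef_rot: [2.773, 1.568, 2.83]
ft_force: [-0.4, 0.2, -0.2]
finger_gap: 0.0608
```

```bash
python3 -c "
from pl import *
plan2(-.5,(.431,.1445,.15),(.431,.1445,.09))
cv2.imwrite('pics/q_wr.png',cams.camera('wrist'))"
```

```text
t 40.85 tcp [ 0.596  -0.1528  0.1543] S [0.0002 0.1358] jaw 0.057 gap 0.0608 F [-0.4  0.2 -0.2] j6 -0.39
  -> [0.431 0.144 0.15 ] : 0.0050 0.3062 -0.1477 31.9
  -> [0.431 0.144 0.09 ] : 0.0650 0.3062 -0.1475 31.9
```

View pics/q_wr.png

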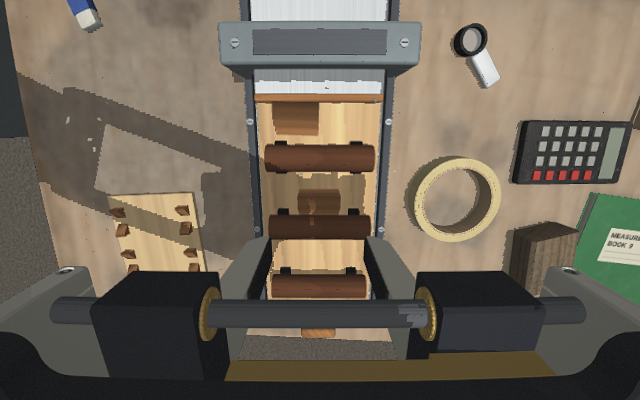

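```bash
python3 - <<'E'
from wfit import *
from pl import W2S,S2W
c=cams.get_calibration("wrist");cams.camera("wrist");im=cv2.imread("pics/q_wr.png")
for n in("wedge_1","wedge_1_toe"):
    for d in spot_point("wrist",n)[:4]: print(n,d,W2S(at("wrist",d["at"],.016,c)))
big=cv2.resize(im[80:230,240:400],None,fx=5,fy=5,interpolation=cv2.INTER_CUBIC)
for p in((0,.067-.002),(0,.142-.0)):
    w=S2W(*p);uv=((proj("w",pts([w[0],w[1],np.pi+.0565],.016),c)-[240,80]+.5)*5).astype(int)
    for i,j in EDG: cv2.line(big,tuple(map(int,uv[i])),tuple(map(int,uv[j])),(0,255,0),1)
cv2.imwrite("pics/q_ov.png",cv2.resize(big,(640,600)))
E
```

```text
wedge_1 {'at': [297.6, 119.3], 'p': 0.84} [0.02147043 0.05375489]
wedge_1 {'at': [319.1, 200.7], 'p': 0.61} [-0.00131162  0.14287554]
wedge_1_toe {'at': [319.4, 217.9], 'p': 0.79} [-0.00170432  0.16369788]
wedge_1_toe {'at': [475.8, 60.4], 'p': 0.52} [-0.15908578 -0.00476459]
```

View pics/q_ov.png

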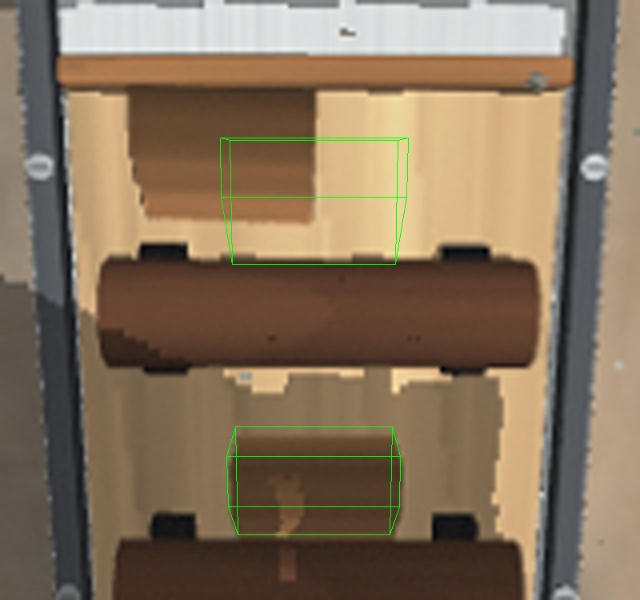

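```bash
python3 - <<'E'
from wfit import *
from pl import W2S,S2W,plan2
c=cams.get_calibration("wrist")
def zp(u,v): return (240+u/4-.4,80+v/4-.4)
A=W2S(at("w",zp(148,218),.016,c));B=W2S(at("w",zp(313,222),.016,c));print(A,B,np.linalg.norm(A-B))
A2=W2S(at("w",zp(127,87),.048,c));B2=W2S(at("w",zp(317,87),.048,c));print("top back",A2,B2)
E
```

```text
[0.04386107 0.0690665 ] [-0.00020113  0.07015164] 0.04407556252156466
top back [0.04293948 0.03782718] [-0.00111731  0.03791641]
```

```bash
python3 -c "
from pl import *
plan2(.0565,(*S2W(.0214,.047),.12),(*S2W(.0214,.047),.026))"
```

```text
t 41.05 tcp [ 0.5961 -0.1528  0.1543] S [1.000e-04 1.358e-01] jaw 0.057 gap 0.0602 F [ 0.2 -0.2 -0.3] j6 -0.39
  -> [ 0.57  -0.065  0.12 ] : 0.0345 0.0887 -0.0211 0.0
  -> [ 0.57  -0.065  0.026] : 0.1285 0.0886 -0.0209 0.0
```

Emit:
{"op": "jog_arm", "data": {"increments": "0 0.03 -0.01 0; 0 0.06 -0.021 0; 0.02 0.0887 -0.021 0; 0.034 0.0887 -0.021 0; 0.034 0.0887 -0.021 0; 0.034 0.0887 -0.021 0; 0.034 0.0887 -0.021 0", "claw": 0.4}}

```text
time_s: 41.75
eef_pos: [0.5715, -0.0667, 0.1227]
eef_rot: [-0.501, 1.57, -0.445]
ft_force: [-0.4, -0.5, -0.6]
finger_gap: 0.056
```

```bash
python3 -c "
from pl import *
plan2(.0565,(*S2W(.0214,.047),.026))
cv2.imwrite('pics/r_wr.png',cams.camera('wrist'))"
```

```text
t 41.75 tcp [ 0.5715 -0.0667  0.1227] S [0.0198 0.0485] jaw 0.056 gap 0.056 F [-0.4 -0.5 -0.6] j6 -0.26
  -> [ 0.57  -0.065  0.026] : 0.0967 0.0015 -0.0017 -0.0
```

View pics/r_wr.png

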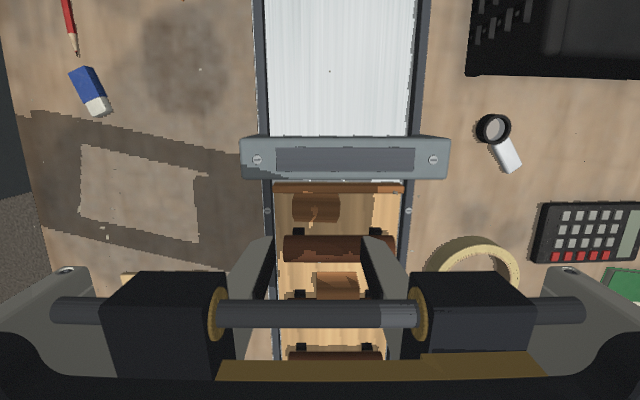

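Emit:
{"op": "jog_arm", "data": {"increments": "0.03 0.0015 -0.0015 0; 0.06 0.0015 -0.0015 0; 0.08 0.0015 -0.0015 0; 0.09 0.0015 -0.0015 0; 0.0965 0.0015 -0.0015 0; 0.0965 0.0015 -0.0015 0; 0.0965 0.0015 -0.0015 0"}}

```text
time_s: 42.5
eef_pos: [0.5703, -0.0646, 0.0268]
eef_rot: [-0.257, 1.569, -0.2]
ft_force: [-0.7, -0.6, -0.3]
finger_gap: 0.0559
```

Emit:
{"op": "jog_arm", "data": {"increments": "0 0 0 0; 0 0 0 0; 0 0 0 0; 0 0 0 0; 0 0 0 0; -0.002 0 0 0; -0.004 0 0 0; -0.004 0 0 0", "claw": 1}}

```text
time_s: 43.3
eef_pos: [0.5693, -0.0643, 0.0297]
eef_rot: [-0.365, 1.571, -0.308]
ft_force: [0.2, -0.4, 0.3]
finger_gap: 0.044
```

```bash
python3 -c "
from pl import *
plan2(.0565,(*S2W(0.0,.050),.03),(*S2W(0,.0505),.026),(*S2W(0,.0598),.026))"
```

```text
t 43.3 tcp [ 0.5693 -0.0643  0.0297] S [0.0218 0.0459] jaw 0.057 gap 0.044 F [ 0.2 -0.4  0.3] j6 -0.26
  -> [ 0.591 -0.067  0.03 ] : -0.0003 -0.0041 0.0218 0.1
  -> [ 0.591 -0.068  0.026] : 0.0037 -0.0046 0.0218 0.1
  -> [ 0.592 -0.077  0.026] : 0.0037 -0.0139 0.0218 0.1
```

Emit:
{"op": "jog_arm", "data": {"increments": "0 -0.002 0.008 0; 0 -0.004 0.016 0; 0 -0.004 0.0218 0; 0 -0.004 0.0218 0; 0.003 -0.0046 0.0218 0; 0.0037 -0.0046 0.0218 0; 0.0037 -0.0046 0.0218 0; 0.0037 -0.008 0.0218 0; 0.0037 -0.011 0.0218 0; 0.0037 -0.0133 0.0218 0; 0.0037 -0.0133 0.0218 0; 0.0037 -0.0133 0.0218 0"}}

```text
time_s: 44.5
eef_pos: [0.5924, -0.0763, 0.0265]
eef_rot: [-0.057, 1.57, 0.001]
ft_force: [0.4, 1.0, 5.3]
finger_gap: 0.0439
```

Emit:
{"op": "jog_arm", "data": {"increments": "0 0 0 0; 0 0 0 0; 0 0 0 0; 0 0 0 0; -0.02 0 0 0; -0.05 0 0 0; -0.1 0 0 0; -0.13 0 0 0; -0.13 0 0 0; -0.13 0 0 0; -0.13 0 0 0", "claw": 0.35}}

```text
time_s: 45.6
eef_pos: [0.5908, -0.0762, 0.1541]
eef_rot: [2.898, 1.568, 2.956]
ft_force: [-0.2, 0.2, 0.1]
finger_gap: 0.0605
```

```bash
python3 -c "
from pl import *
plan2(-.5,(.431,.1445,.15),(.431,.1445,.09))
cv2.imwrite('pics/s_wr.png',cams.camera('wrist'))"
```

```text
t 45.6 tcp [ 0.5908 -0.0762  0.1541] S [0.001 0.059] jaw 0.057 gap 0.0605 F [-0.2  0.2  0.1] j6 -0.27
  -> [0.431 0.144 0.15 ] : 0.0046 0.2294 -0.1469 31.9
  -> [0.431 0.144 0.09 ] : 0.0646 0.2294 -0.1468 31.9
```

View pics/s_wr.png

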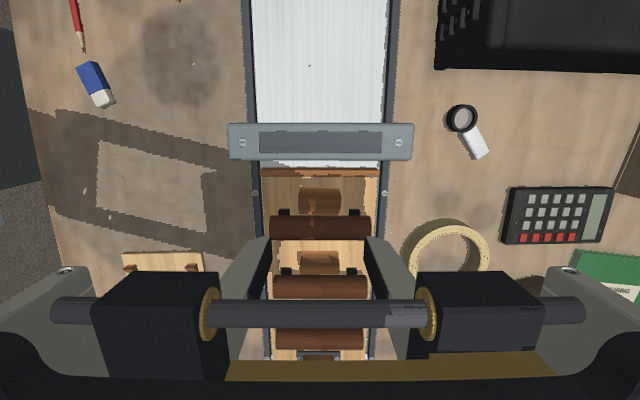

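Wedge for cradle_3 is re-seated at (320,203). Now the last wedge.

Emit:
{"op": "jog_arm", "data": {"increments": "0 0.03 -0.02 5; 0 0.07 -0.05 13; 0 0.11 -0.08 21; 0 0.15 -0.11 29; 0 0.19 -0.14 31.9; 0.005 0.225 -0.147 31.9; 0.03 0.2294 -0.147 31.9; 0.064 0.2294 -0.147 31.9; 0.064 0.2294 -0.147 31.9; 0.064 0.2294 -0.147 31.9; 0.064 0.2294 -0.147 31.9; 0.064 0.2294 -0.147 31.9", "claw": 0.25}}

```text
time_s: 46.85
eef_pos: [0.4332, 0.1442, 0.0935]
eef_rot: [0.685, 1.568, 0.185]
ft_force: [0.8, -0.0, 0.7]
finger_gap: 0.0696
```

```bash
python3 -c "
from pl import *
plan2(-.5,(.431,.1445,.008))
cv2.imwrite('pics/t_wr.png',cams.camera('wrist'))"
```

```text
t 46.85 tcp [0.4332 0.1442 0.0935] S [ 0.1459 -0.1699] jaw -0.5 gap 0.0696 F [ 0.8 -0.   0.7] j6 0.71
  -> [0.431 0.144 0.008] : 0.0855 -0.0009 -0.0022 -0.0
```

View pics/t_wr.png

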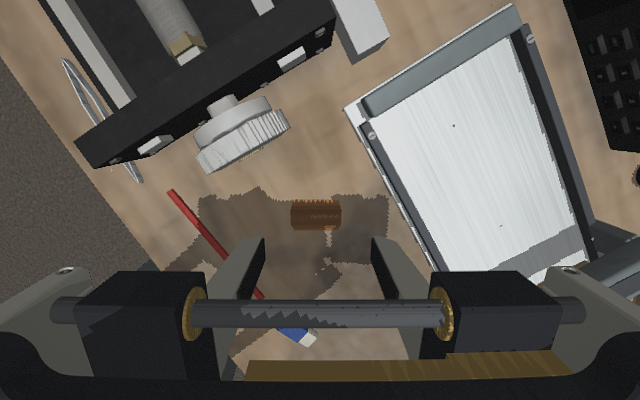

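```bash
python3 -c "
from pl import *
for uv,z in(((245,165),.04),((285,125),.04),((200,170),.04),((245,165),.0),((225,100),.07),((172,190),.005),((262,298),.005),((215,245),.005)): print(uv,z,at('wrist',uv,z))
d=np.array([np.cos(.5),-np.sin(.5)]);print(np.array([.431,.1445])-d*.035,np.array([.431,.1445])-d*.053,'body end',np.array([.431,.1445])-d*.094,np.array([.431,.1445])-d*.094+.037*np.array([d[1]*-1,d[0]]))"
python3 z.py pics/t_wr.png pics/t_z.png 60 0 420 260 2.2
```

```text
(245, 165) 0.04 [0.4054076  0.21310971]
(285, 125) 0.04 [0.44884792 0.22419403]
(200, 170) 0.04 [0.37146736 0.22726644]
(245, 165) 0.0 [0.39331014 0.21261112]
(225, 100) 0.07 [0.42596845 0.25532239]
(172, 190) 0.005 [0.32056339 0.22645475]
(262, 298) 0.005 [0.33248135 0.08373257]
(215, 245) 0.005 [0.32403328 0.15940907]
[0.40028461 0.16127989] [0.38448812 0.16990955] body end [0.34850724 0.189566  ] [0.36624598 0.22203656]
```

View pics/t_z.png

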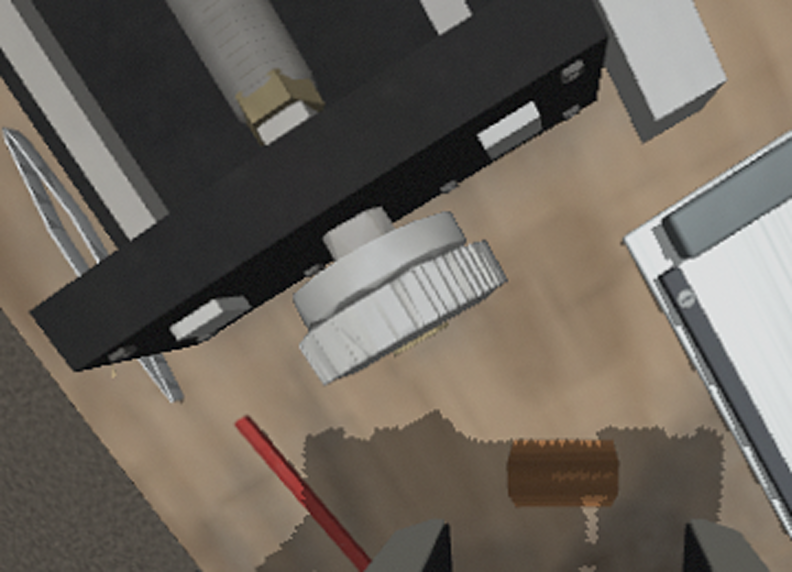

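```bash
python3 z.py pics/a_scene.png pics/u.png 160 120 260 190 7; python3 - <<'E'
from h import *
o1,d1=ray("scene",(216.5,170));o2,d2=ray("top",(224,261))
A=np.c_[d1,-d2];s=np.linalg.lstsq(A,o2-o1,rcond=None)[0];print(o1+s[0]*d1,o2+s[1]*d2)
E
```

```text
[0.41909258 0.23160233 0.04990222] [0.41768081 0.23193795 0.05002583]
```

View pics/u.png

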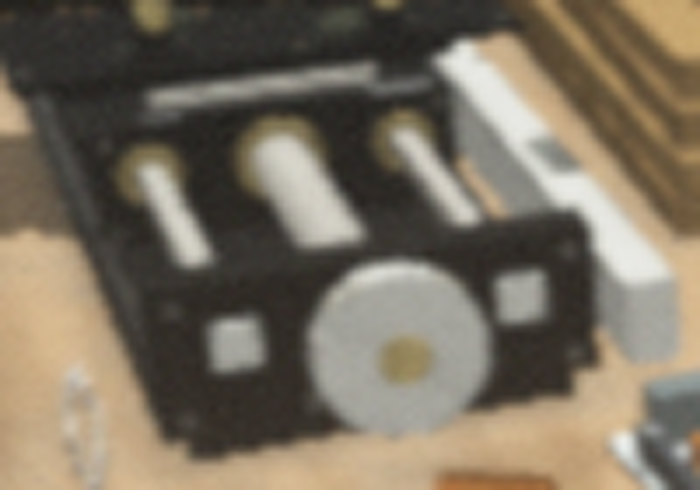

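Emit:
{"op": "jog_arm", "data": {"increments": "0.03 -0.001 -0.002 0; 0.055 -0.001 -0.002 0; 0.07 -0.001 -0.002 0; 0.083 -0.001 -0.002 0; 0.083 -0.001 -0.002 0; 0.083 -0.001 -0.002 0"}}

```text
time_s: 47.5
eef_pos: [0.4303, 0.1444, 0.0095]
eef_rot: [0.699, 1.57, 0.2]
ft_force: [0.9, -0.0, -0.6]
finger_gap: 0.0697
```

Emit:
{"op": "jog_arm", "data": {"increments": "0 0 0 0; 0 0 0 0; 0 0 0 0; 0 0 0 0; 0 0 0 0; -0.01 0 0 0; -0.03 0 0 0; -0.06 0 0 0; -0.1 0 0 0; -0.15 0 0 0; -0.15 0 0 0; -0.15 0 0 0; -0.15 0 0 0", "claw": 1}}

```text
time_s: 48.8
eef_pos: [0.4289, 0.1442, 0.1579]
eef_rot: [-2.433, 1.569, -2.932]
ft_force: [0.5, 0.3, -0.1]
finger_gap: 0.0438
```

```bash
python3 -c "
from pl import *
plan2(.0565,(*S2W(0,.202),.16))
cv2.imwrite('pics/v_wr.png',cams.camera('wrist'))"
```

```text
t 48.8 tcp [0.4289 0.1442 0.1579] S [ 0.1502 -0.1702] jaw -0.499 gap 0.0438 F [ 0.5  0.3 -0.1] j6 0.71
  -> [ 0.6   -0.219  0.16 ] : -0.0022 -0.2369 0.3240 -31.9
```

View pics/v_wr.png

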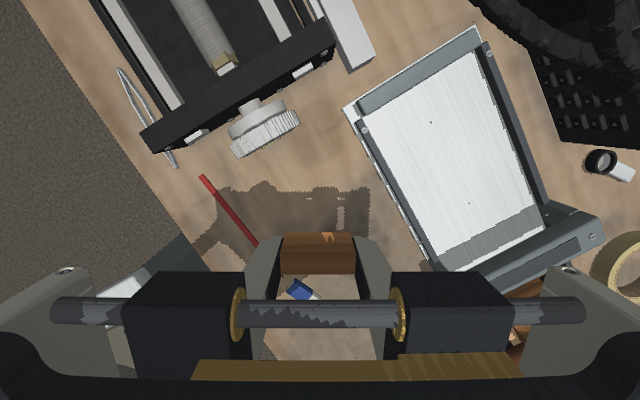

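Emit:
{"op": "jog_arm", "data": {"increments": "-0.002 -0.022 0.03 -8; -0.002 -0.05 0.065 -16; -0.002 -0.075 0.1 -24; -0.002 -0.1 0.135 -31.9; -0.002 -0.125 0.17 -31.9; -0.002 -0.15 0.205 -31.9; -0.002 -0.175 0.24 -31.9; -0.002 -0.2 0.275 -31.9; -0.002 -0.225 0.31 -31.9; -0.002 -0.2369 0.324 -31.9; -0.002 -0.2369 0.324 -31.9; -0.002 -0.2369 0.324 -31.9; -0.002 -0.2369 0.324 -31.9; -0.002 -0.2369 0.324 -31.9"}}

```text
time_s: 50.25
eef_pos: [0.6003, -0.2175, 0.1605]
eef_rot: [2.411, 1.57, 2.469]
ft_force: [-0.3, 0.7, 0.4]
finger_gap: 0.0439
```

```bash
python3 -c "
from pl import *
plan2(.0565,(*S2W(0,.202),.027),(*S2W(0,.211),.027))
cv2.imwrite('pics/w_wr.png',cams.camera('wrist'))"
```

```text
t 50.25 tcp [ 0.6003 -0.2175  0.1605] S [-0.0005  0.2006] jaw 0.059 gap 0.0439 F [-0.3  0.7  0.4] j6 -0.49
  -> [ 0.6   -0.219  0.027] : 0.1335 -0.0015 -0.0004 0.1
  -> [ 0.6   -0.228  0.027] : 0.1335 -0.0105 -0.0005 0.1
```

View pics/w_wr.png

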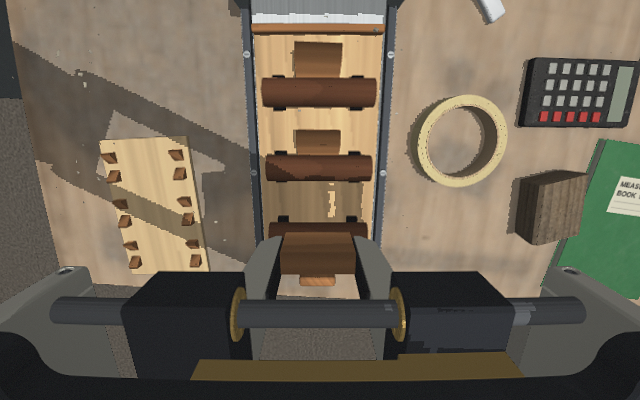

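Emit:
{"op": "jog_arm", "data": {"increments": "0.03 -0.001 0 0; 0.06 -0.0015 0 0; 0.09 -0.0015 0 0; 0.115 -0.0015 0 0; 0.127 -0.0015 0 0; 0.1335 -0.0015 0 0; 0.1335 -0.0015 0 0; 0.1335 -0.0015 0 0; 0.1335 -0.004 0 0; 0.1335 -0.007 0 0; 0.1335 -0.0105 0 0; 0.1335 -0.0105 0 0; 0.1335 -0.0105 0 0"}}

```text
time_s: 51.6
eef_pos: [0.6013, -0.2296, 0.0274]
eef_rot: [-1.264, 1.571, -1.207]
ft_force: [0.1, -1.7, 0.5]
finger_gap: 0.0439
```

Emit:
{"op": "jog_arm", "data": {"increments": "0 0 0 0; 0 0 0 0; 0 0 0 0; 0 0 0 0; -0.02 0 0 0; -0.05 0 0 0; -0.1 0 0 0; -0.15 0 0 0; -0.15 0 0 0; -0.15 0 0 0; -0.15 0 0 0", "claw": 0.35}}

```text
time_s: 52.7
eef_pos: [0.6006, -0.2289, 0.1759]
eef_rot: [2.656, 1.569, 2.713]
ft_force: [0.3, -0.1, 0.3]
finger_gap: 0.0604
```

```bash
python3 -c "
from pl import *
plan2(1.627,(*S2W(0,.288),.17),(*S2W(0,.288),.029))
cv2.imwrite('pics/x_wr.png',cams.camera('wrist'))"
```

```text
t 52.7 tcp [ 0.6006 -0.2289  0.1759] S [-1.000e-04  2.121e-01] jaw 0.057 gap 0.0604 F [ 0.3 -0.1  0.3] j6 -0.5
  -> [ 0.605 -0.305  0.17 ] : 0.0058 -0.0759 -0.0002 -89.9
  -> [ 0.605 -0.305  0.029] : 0.1468 -0.0761 0.0001 -89.9
```

View pics/x_wr.png

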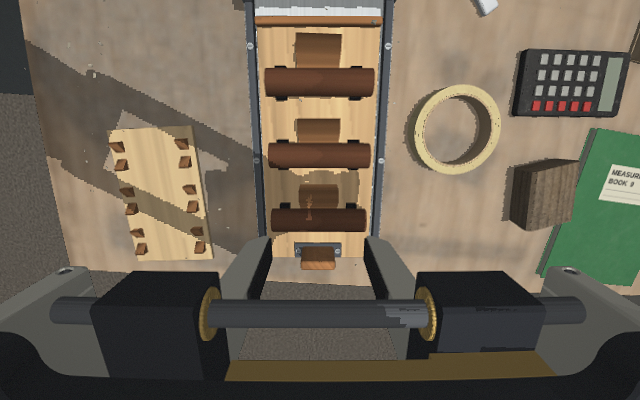

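```bash
python3 - <<'E'
from wfit import *
from pl import *
c=cams.get_calibration("wrist");im=cv2.imread("pics/x_wr.png")
big=cv2.resize(im[10:280,230:410],None,fx=4,fy=4,interpolation=cv2.INTER_CUBIC)
k=4
for cy in(.090,.166,.242):
    w=S2W(0,cy-.007-.016);uv=((proj("w",pts([w[0],w[1],np.pi+TH],.016),c)-[230,10]+.5)*k).astype(int)
    for i,j in EDG: cv2.line(big,tuple(map(int,uv[i])),tuple(map(int,uv[j])),(0,255,0),1)
    e=[np.r_[S2W(x,cy),.032] for x in(-.055,.055)];uv=((proj("w",e,c)-[230,10]+.5)*k).astype(int)
    cv2.line(big,tuple(map(int,uv[0])),tuple(map(int,uv[1])),(255,255,0),2)
e=[np.r_[S2W(x,y),.060] for x,y in((-.02,.282),(.02,.282),(.02,.294),(-.02,.294))];uv=((proj("w",e,c)-[230,10]+.5)*k).astype(int)
cv2.polylines(big,[uv.reshape(-1,1,2)],True,(0,255,0),1)
cv2.imwrite("pics/x_ov.png",cv2.resize(big,None,fx=.55,fy=.55,interpolation=cv2.INTER_AREA))
plan2(.0565,(*S2W(0,.288),.10),(*S2W(0,.288),.029))
E
```

```text
t 52.75 tcp [ 0.6002 -0.2287  0.1752] S [2.000e-04 2.119e-01] jaw 0.057 gap 0.0607 F [ 0.5  0.1 -0.9] j6 -0.5
  -> [ 0.605 -0.305  0.1  ] : 0.0751 -0.0762 0.0004 0.0
  -> [ 0.605 -0.305  0.029] : 0.1461 -0.0764 0.0006 0.0
```

View pics/x_ov.png

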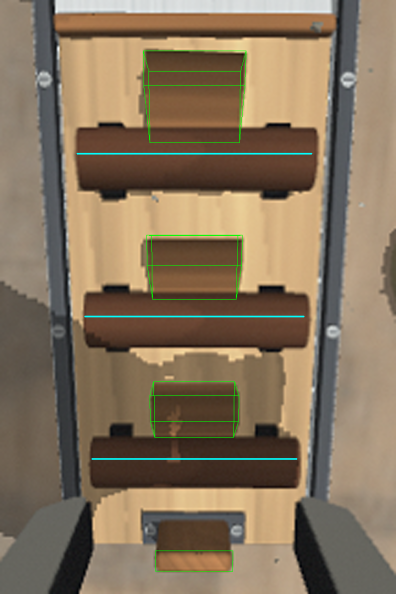

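The overlay puts the wedges and bars within about 2 mm of their targets. Next I grip the handle over its width and slide the sled in.

Emit:
{"op": "jog_arm", "data": {"increments": "0 -0.04 0 0; 0 -0.0764 0 0; 0.04 -0.0764 0 0; 0.08 -0.0764 0 0; 0.11 -0.0764 0 0; 0.13 -0.0764 0 0; 0.145 -0.0764 0.0005 0; 0.145 -0.0764 0.0005 0; 0.145 -0.0764 0.0005 0; 0.145 -0.0764 0.0005 0"}}

```text
time_s: 53.75
eef_pos: [0.6072, -0.3061, 0.0341]
eef_rot: [-0.593, 1.568, -0.536]
ft_force: [0.4, 0.0, -0.2]
finger_gap: 0.0606
```

Emit:
{"op": "jog_arm", "data": {"increments": "0 0 0 0; 0 0 0 0; 0 0 0 0; 0 0 0 0; 0 0 0 0; 0 0 0 0", "claw": 1}}

```text
time_s: 54.35
eef_pos: [0.606, -0.3059, 0.0332]
eef_rot: [-1.989, 1.57, -1.932]
ft_force: [-4.0, -0.3, 5.6]
finger_gap: 0.0397
```

```bash
python3 -c "
from pl import *
s=read_state()['eef_pos']
plan2(.0565,(*S2W(0,.060),s[2]),(*S2W(0,.05),s[2]))"
```

```text
t 54.35 tcp [ 0.606  -0.3059  0.0332] S [-0.0011  0.2892] jaw 0.057 gap 0.0397 F [-4.  -0.3  5.6] j6 -0.6
  -> [ 0.592 -0.077  0.033] : -0.0001 0.2292 -0.0010 0.0
  -> [ 0.591 -0.067  0.033] : -0.0001 0.2392 -0.0010 0.0
```

Emit:
{"op": "jog_arm", "data": {"increments": "0 0.002 0 0; 0 0.006 0 0; 0 0.012 0 0; 0 0.02 0 0; 0 0.028 0 0; 0 0.036 0 0; 0 0.044 0 0; 0 0.052 0 0; 0 0.06 0 0; 0 0.068 0 0; 0 0.076 0 0; 0 0.084 0 0; 0 0.092 0 0; 0 0.1 0 0; 0 0.106 0 0; 0 0.11 0 0; 0 0.112 0 0; 0 0.112 0 0; 0 0.112 0 0"}}

```text
time_s: 56.25
eef_pos: [0.6003, -0.1949, 0.0332]
eef_rot: [-1.044, 1.568, -0.986]
ft_force: [-0.3, -4.9, 2.4]
finger_gap: 0.0396
```

```bash
python3 -c "
from pl import *
s=read_state()['eef_pos']
plan2(.0565,(*S2W(0,.060),s[2]),(*S2W(0,.05),s[2]))
cv2.imwrite('pics/y_wr.png',cams.camera('wrist'))"
```

```text
t 56.25 tcp [ 0.6003 -0.1949  0.0332] S [-0.0017  0.1781] jaw 0.057 gap 0.0396 F [-0.3 -4.9  2.4] j6 -0.45
  -> [ 0.592 -0.077  0.033] : -0.0003 0.1181 -0.0016 0.1
  -> [ 0.591 -0.067  0.033] : -0.0003 0.1281 -0.0016 0.1
```

View pics/y_wr.png

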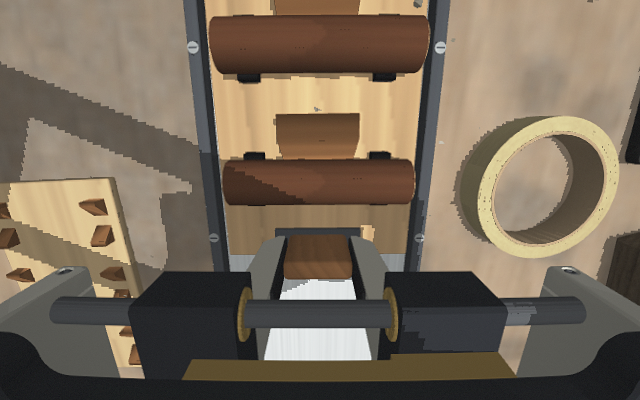

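Emit:
{"op": "jog_arm", "data": {"increments": "0 0.002 0 0; 0 0.006 0 0; 0 0.012 0 0; 0 0.02 0 0; 0 0.028 0 0; 0 0.036 -0.0005 0; 0 0.044 -0.0005 0; 0 0.052 -0.0005 0; 0 0.06 -0.001 0; 0 0.068 -0.001 0; 0 0.076 -0.001 0; 0 0.084 -0.001 0; 0 0.092 -0.001 0; 0 0.1 -0.001 0; 0 0.107 -0.001 0; 0 0.112 -0.001 0; 0 0.116 -0.001 0; 0 0.118 -0.001 0; 0 0.118 -0.001 0; 0 0.118 -0.001 0"}}

```text
time_s: 58.3
eef_pos: [0.5926, -0.0771, 0.0332]
eef_rot: [-0.96, 1.568, -0.902]
ft_force: [0.5, -5.4, 3.2]
finger_gap: 0.0395
```

Emit:
{"op": "jog_arm", "data": {"increments": "0 0.0015 0 0; 0 0.003 0 0; 0 0.0045 0 0; 0 0.006 0 0; 0 0.006 0 0"}}

```text
time_s: 58.8
eef_pos: [0.5923, -0.0715, 0.0332]
eef_rot: [-1.062, 1.568, -1.005]
ft_force: [1.4, -7.3, 2.7]
finger_gap: 0.0399
```

```bash
python3 -c "
from pl import *
s=read_state()['eef_pos']
plan2(.0565,(*S2W(0,.05),s[2]))
cv2.imwrite('pics/z_wr.png',cams.camera('wrist'))"
```

```text
t 58.8 tcp [ 0.5923 -0.0715  0.0332] S [-0.0007  0.0544] jaw 0.057 gap 0.0399 F [ 1.4 -7.3  2.7] j6 -0.26
  -> [ 0.591 -0.067  0.033] : -0.0000 0.0044 -0.0007 0.0
```

View pics/z_wr.png

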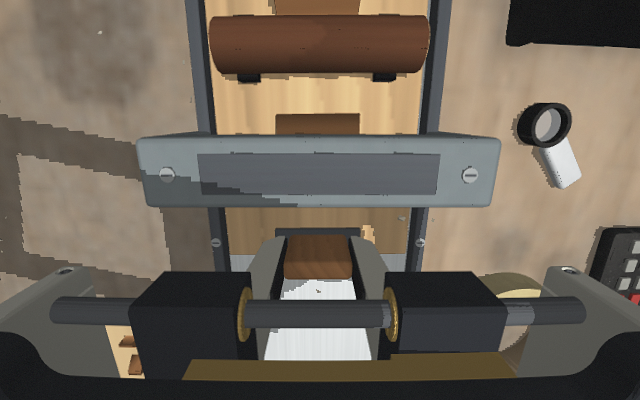

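Now advance in 1 mm steps until the force shows contact with the stop.

Emit:
{"op": "jog_arm", "data": {"increments": "0 0.001 0 0; 0 0.002 0 0; 0 0.003 0 0; 0 0.003 0 0"}}

```text
time_s: 59.25
eef_pos: [0.5921, -0.0686, 0.0332]
eef_rot: [-1.07, 1.568, -1.013]
ft_force: [0.5, -7.6, 2.2]
finger_gap: 0.0398
```

Emit:
{"op": "jog_arm", "data": {"increments": "0 0.001 0 0; 0 0.0015 0 0; 0 0.0015 0 0"}}

```text
time_s: 59.55
eef_pos: [0.592, -0.0671, 0.0331]
eef_rot: [-1.087, 1.568, -1.03]
ft_force: [0.5, -8.1, 2.3]
finger_gap: 0.0394
```

Emit:
{"op": "jog_arm", "data": {"increments": "0 0.001 0 0; 0 0.002 0 0; 0 0.002 0 0"}}

```text
time_s: 59.85
eef_pos: [0.5919, -0.0651, 0.0331]
eef_rot: [-1.096, 1.568, -1.038]
ft_force: [-0.3, -8.1, 2.8]
finger_gap: 0.0399
```

Emit:
{"op": "jog_arm", "data": {"increments": "0 0.001 0 0; 0 0.001 0 0; 0 0.001 0 0"}}

```text
time_s: 60.15
eef_pos: [0.5919, -0.0641, 0.0331]
eef_rot: [-1.071, 1.568, -1.014]
ft_force: [1.3, -8.4, 2.7]
finger_gap: 0.0399
```

Emit:
{"op": "jog_arm", "data": {"increments": "0 0.001 0 0; 0 0.002 0 0; 0 0.002 0 0"}}

```text
time_s: 60.45
eef_pos: [0.5917, -0.0621, 0.0331]
eef_rot: [-1.097, 1.568, -1.04]
ft_force: [0.6, -7.6, 2.7]
finger_gap: 0.0393
```

```bash
python3 -c "
from pl import *
plan2(.0565)
cv2.imwrite('pics/aa_top.png',cams.camera('top'))"
python3 z.py pics/aa_top.png pics/aa_z.png 230 150 360 245 6
```

```text
t 60.45 tcp [ 0.5917 -0.0621  0.0331] S [-0.0007  0.045 ] jaw 0.057 gap 0.0393 F [ 0.6 -7.6  2.7] j6 -0.25
```

View pics/aa_z.png

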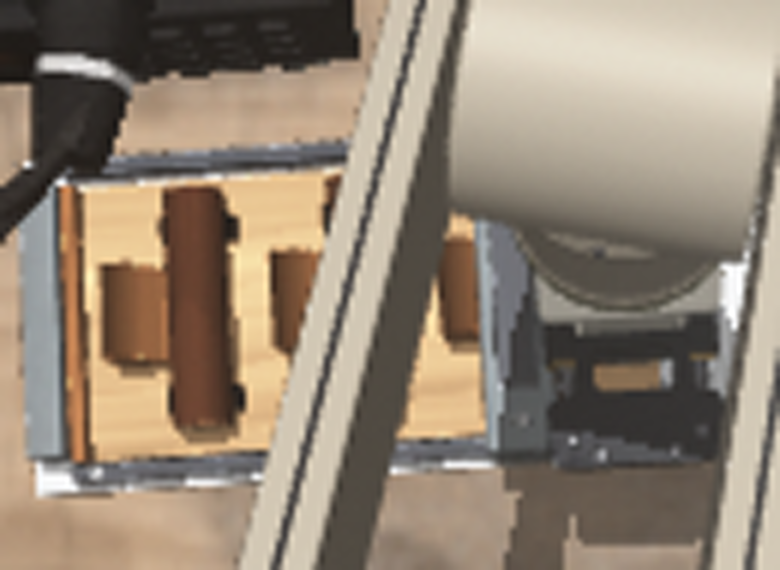

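Emit:
{"op": "jog_arm", "data": {"increments": "0 0.001 0 0; 0 0.002 0 0; 0 0.002 0 0"}}

```text
time_s: 60.8
eef_pos: [0.5917, -0.0616, 0.0331]
eef_rot: [-1.292, 1.566, -1.235]
ft_force: [0.9, -14.2, 2.1]
finger_gap: 0.0402
```

Emit:
{"op": "jog_arm", "data": {"increments": "0 0.001 0 0; 0 0.002 0 0; 0 0.002 0 0"}}

```text
time_s: 61.1
eef_pos: [0.5913, -0.0614, 0.0331]
eef_rot: [-1.452, 1.564, -1.396]
ft_force: [-1.3, -21.6, 1.3]
finger_gap: 0.0398
```

Emit:
{"op": "jog_arm", "data": {"increments": "0 -0.0025 0 0; 0 -0.0025 0 0; 0 -0.0025 0 0"}}

```text
time_s: 61.4
eef_pos: [0.5913, -0.0614, 0.0331]
eef_rot: [-1.39, 1.567, -1.334]
ft_force: [-1.6, -11.3, 4.4]
finger_gap: 0.0398
```

Emit:
{"op": "jog_arm", "data": {"increments": "0 0 0 0; 0 0 0 0; 0 0 0 0; 0 0 0 0; -0.02 0 0 0; -0.06 0 0 0; -0.1 0 0 0; -0.15 0 0 0; -0.18 0 0 0; -0.18 0 0 0; -0.18 0 0 0; -0.18 0 0 0", "claw": 0.35}}

```text
time_s: 62.6
eef_pos: [0.5901, -0.0586, 0.2105]
eef_rot: [2.863, 1.568, 2.921]
ft_force: [-0.8, 0.5, -0.6]
finger_gap: 0.0603
```

```bash
python3 -c "
from pl import *
plan2(.0565,(.42,-.20,.22))
cv2.imwrite('pics/bb_wr.png',cams.camera('wrist'))"
```

```text
t 62.6 tcp [ 0.5901 -0.0586  0.2105] S [0.0008 0.0415] jaw 0.058 gap 0.0603 F [-0.8  0.5 -0.6] j6 -0.24
  -> [ 0.42 -0.2   0.22] : -0.0092 -0.1313 -0.1780 0.1
```

View pics/bb_wr.png

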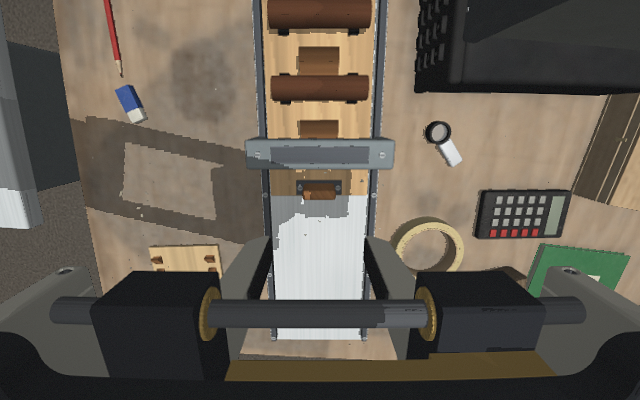

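Emit:
{"op": "jog_arm", "data": {"increments": "-0.01 -0.03 -0.03 0; -0.01 -0.06 -0.07 0; -0.01 -0.09 -0.11 0; -0.01 -0.12 -0.15 0; -0.01 -0.131 -0.178 0; -0.01 -0.131 -0.178 0; -0.01 -0.131 -0.178 0; -0.01 -0.131 -0.178 0; -0.01 -0.131 -0.178 0"}}

```text
time_s: 63.55
eef_pos: [0.4214, -0.1993, 0.2219]
eef_rot: [2.316, 1.57, 2.375]
ft_force: [0.5, -0.9, 0.4]
finger_gap: 0.0604
```

```bash
python3 - <<'E'
from wfit import *
from pl import *
plan2(.0565)
k=6
for cam,x0,y0,x1,y1 in(("top",230,150,360,245),("scene",240,150,350,240)):
    c=cams.get_calibration(cam);im=cams.camera(cam);cv2.imwrite(f"pics/cc_{cam}.png",im)
    a=cv2.resize(im[y0:y1,x0:x1],None,fx=k,fy=k,interpolation=cv2.INTER_CUBIC);cv2.imwrite(f"pics/cc_{cam}_z.png",a)
    for b in(-.076,0,.076):
        cy=-.072+b;w=S2W(0,cy-.023);uv=((proj(cam,pts([w[0],w[1],np.pi+TH],.016),c)-[x0,y0]+.5)*k).astype(int)
        for i,j in EDG: cv2.line(a,tuple(map(int,uv[i])),tuple(map(int,uv[j])),(0,255,0),1)
        uv=((proj(cam,[np.r_[S2W(x,cy),.032] for x in(-.055,.055)],c)-[x0,y0]+.5)*k).astype(int)
        cv2.line(a,tuple(map(int,uv[0])),tuple(map(int,uv[1])),(255,255,0),1)
    cv2.imwrite(f"pics/cc_{cam}_ov.png",a)
    for n,z in(("sled_handle",.042),("sled",.006),("stop",.006),("cradle_1",.032)):
        for d in spot_point(cam,n)[:3]:
            if d["p"]>.4: print(cam,n,round(d["p"],2),np.round(W2S(at(cam,d["at"],z)),4))
E
```

```text
t 63.55 tcp [ 0.4214 -0.1993  0.2219] S [0.1771 0.1723] jaw 0.059 gap 0.0604 F [ 0.5 -0.9  0.4] j6 -0.61
top sled_handle 0.92 [-0.0017  0.0403]
top sled_handle 0.62 [ 0.0009 -0.0837]
top sled 0.74 [ 0.0098 -0.0775]
top stop 0.69 [ 0.0055 -0.2201]
top stop 0.55 [ 0.0007 -0.1483]
top cradle_1 0.92 [-0.005  -0.0014]
top cradle_1 0.79 [ 0.0061 -0.1536]
top cradle_1 0.61 [ 0.0031 -0.0789]
scene sled_handle 0.73 [-0.0126  0.0283]
scene sled 0.86 [-0.0001 -0.073 ]
scene stop 0.93 [-0.0217 -0.2568]
scene cradle_1 0.71 [-0.0105 -0.163 ]
scene cradle_1 0.59 [-0.004  -0.0738]
```

View pics/cc_top_z.png

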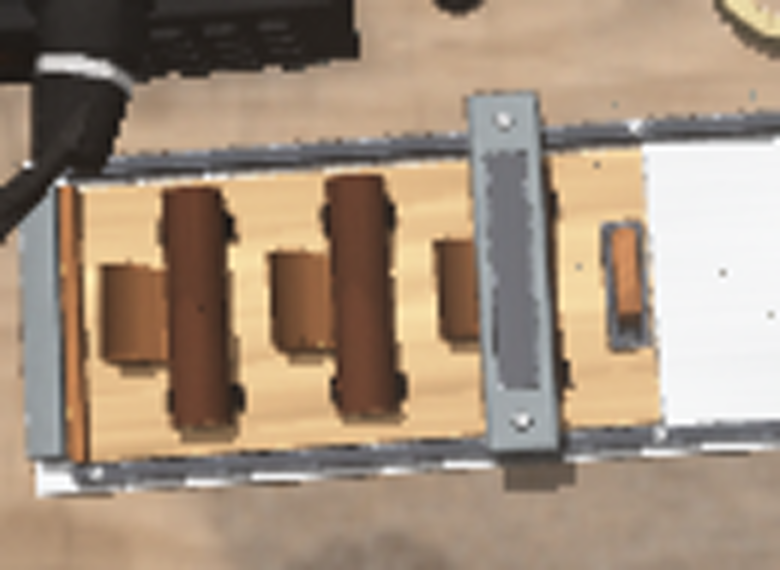

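View pics/cc_top_ov.png

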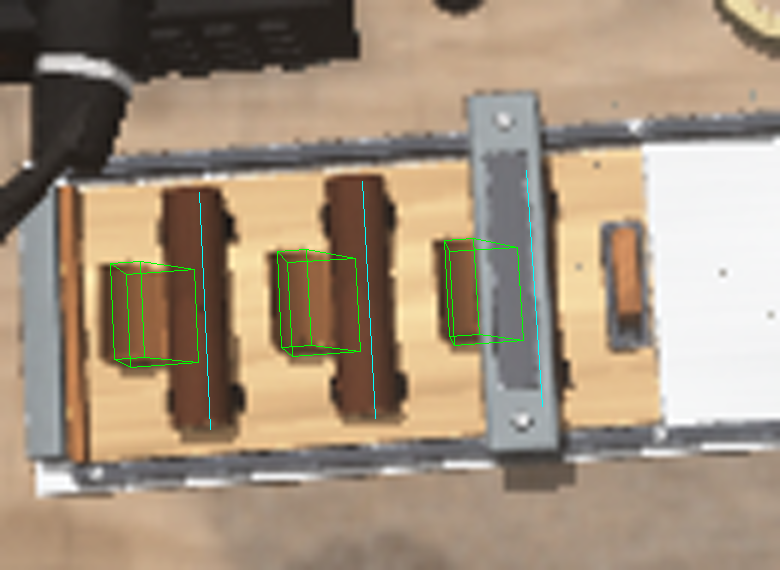

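View pics/cc_scene_z.png

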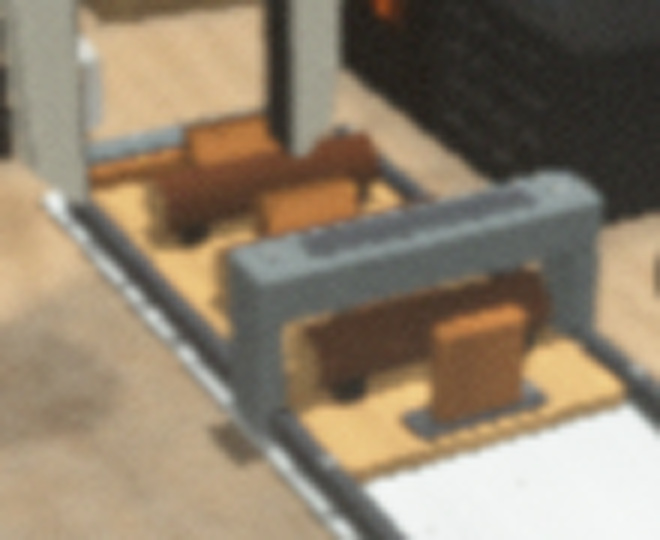

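```bash
python3 -c "
from h import *
print(env.finish_job(),read_state()['time_s'])"
```

```text
the job is handed in; nothing more can be done
the job is handed in; nothing more can be done
```

I handed the job in at about 64 s of the 210 s allowed. I drew the sled out about 0.21 m, laid all three bars in their own cradles and chocked each one. I then gripped the handle and slid the sled back in until it met the stop. There was no verdict on hand-in.

- **Knocked wedge:** after I placed it, the nose-cradle wedge was found about 2 cm aside. I re-gripped it and set it back before sliding the sled in.
- **Before sliding in:** model overlays put all bars and wedges within about 2 mm of their targets.
- **At the stop:** the sled stopped moving as the push force rose from 8 to about 21 N. The top picture shows no gap between nose and stop.
- **Bars and wedges:** the last pictures show the nose and middle bars seated with their wedges snug. The tail pair is partly hidden by the arch, but what shows of it is in place.
- **Bystanders:** the tape and loupe were not touched.
- **Disagreement:** the handle finished about 7 mm further towards the stop by gripper position than my estimated station frame predicted. In the final top-view overlay the sled was about 3–4 mm further in than the model. I put this down to error in my station-origin estimate, because the contact force and the picture both show the nose home.

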